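# Put the balance weights back in their block in order of size

## Task

The balance check is finished and its four steel knob weights are still standing about the bench. Put them back in the wooden weight block so that they stand in a row in order of size, the largest in the widest pocket and so on down to the smallest in the narrowest, each upright and fully seated on the floor of its pocket. Do not tip any of them over.

Things in the scene. Friction and masses are not known exactly. Their poses are not given: they have to be found in the camera images.
- weight_500: the largest of four polished steel knob weights, 500 g: a cylinder 42 mm in diameter and 36 mm tall, on it a neck about 20 mm thick and a round straight-sided knob 28 mm in diameter from 40 to 60 mm above its underside. Origin: centre of its underside; z up its axis. Starts upright on the worktop. Grip the knob firmly from above and carry it smoothly: it can swing in the fingers.
- weight_200: the second largest of four polished steel knob weights, 200 g: a cylinder 32 mm in diameter and 26 mm tall, on it a neck about 15 mm thick and a round straight-sided knob 22 mm in diameter from 30 to 46 mm above its underside. Origin: centre of its underside; z up its axis. Starts upright on the worktop. Grip the knob firmly from above and carry it smoothly: it can swing in the fingers.
- weight_100: the second smallest of four polished steel knob weights, 100 g: a cylinder 25 mm in diameter and 21 mm tall, on it a neck about 13 mm thick and a round straight-sided knob 18 mm in diameter from 25 to 39 mm above its underside. Origin: centre of its underside; z up its axis. Starts upright on the worktop. Grip the knob firmly from above and carry it smoothly: it can swing in the fingers.
- weight_50: the smallest of four polished steel knob weights, 50 g: a cylinder 19 mm in diameter and 18 mm tall, on it a neck about 10 mm thick and a round straight-sided knob 14 mm in diameter from 21.5 to 33 mm above its underside. Origin: centre of its underside; z up its axis. Starts upright on the worktop. Grip the knob firmly from above and carry it smoothly: it can swing in the fingers.
- weight_block: fixed dark wooden block, 194 (its x) x 68 (its y) x 26 mm tall, plinth 3 mm wider all round; four round pockets with grey felt floors in a row along its x axis, widest at +x, narrowest at -x. Each is 12 mm deep (flat floor 14 mm above the worktop) with a 3 mm chamfer at its mouth. Origin: centre of its underside; z up. It may stand at any yaw.
- pocket_500 (a point): centre of the floor of the widest pocket of the block, bore 48 mm, which belongs to the largest weight (42 mm); at 63 mm along the block's x axis, 12 mm below the block's top. Axes as the block's.
- pocket_200 (a point): centre of the floor of the second widest pocket of the block, bore 38 mm, which belongs to the second largest weight (32 mm); at 10 mm along the block's x axis, 12 mm below the block's top. Axes as the block's.
- pocket_100 (a point): centre of the floor of the second narrowest pocket of the block, bore 31 mm, which belongs to the second smallest weight (25 mm); at -35 mm along the block's x axis, 12 mm below the block's top. Axes as the block's.
- pocket_50 (a point): centre of the floor of the narrowest pocket of the block, bore 24.5 mm, which belongs to the smallest weight (19 mm); at -73 mm along the block's x axis, 12 mm below the block's top. Axes as the block's.

How it is judged:
By the outcome, as a careful person would: the job done as asked, in the order asked, and still so for the second after the job is handed in, with the robot touching nothing.
It also fails if it takes over 120 s, if anything falls off the work surface, if the arm or the gripper's body presses on something with over 40 N, if the wrist force passes 120 N, or if a joint passes its speed limit or range.

## Robot

A 7-joint arm with a two-finger parallel gripper is mounted at the origin on the work surface; the furniture and walls round the work are solid. World frame = base frame: x ahead of the robot, y to its left, z up, the work surface at z = 0. Lengths are in m, angles in rad, forces in N, time in s.
With the tool pointing down it reaches from about 0.4 to 0.85 m from the base axis. Payload 10.4 kg.
Tool frame: the origin (TCP) lies on the centre line of the jaws, within the pads' length; the fingertips stand 17 mm ahead of it and the grasp point (between the pads) lies 2 mm behind it; z points along the fingers, y is the line along which they close (so a half turn about z gives the same grasp; the last joint's range is limited). The gripper opens to 85 mm and grips with 20 to 120 N. Pads are 22 mm wide; open, the fingers measure 114 mm over their backs; the gripper's body (76 mm by 85 mm) begins 54 mm behind the grasp point. The pads swing forward as they close: fully open they stand 13 mm farther back than shut.
Start: joints at [1.118, 0.332, -0.065, 1.46, 0.022, 1.35, -0.088], TCP at [0.26, -0.568, 0.221] pointing down, gripper open.
Joint ranges: [-2.6, 2.6], [-0.5, 2.12], [-1.47, 1.34], [0.16, 2.42], [-1.27, 4.41], [0.06, 2.06], [-2.6, 2.6]. Speed limits (rad/s): [2.22, 2.22, 2.79, 2.79, 3.14, 3.14, 3.14].

## Interface

Orientations are given as a unit quaternion [x, y, z, w].
In Python, from workcell import get_obs, optics, job gives the robot as it stands. The module is installed in compiled form; this text tells all that it offers.
- The arm moves only by the tool send_rows, never from a script. Its argument "plan" is a list that holds one entry, the list of rows, each a list of 7 numbers: the turn, a rotation vector about the tool's x, y, z in units of 1.5 rad (1.0 is 1.5 rad), then the shift along the tool's x, y, z in units of 20 cm (1.0 is 20 cm), then the opening, from 0 (shut) to 1 (fully open). A call has 1 to 20 rows; each row shifts and turns the commanded pose from where the row before left it, along the tool's axes as they then stand; what a row does not reach is not made up. A row lasts 1/12 s, in which the tool goes at most 41.7 mm and 7.16 degrees, less where a joint would pass 70% of its speed; a pose out of reach is approached as far as the arm can. A call with a number of a shift or a turn outside -1 to 1 is refused whole. A call with a gripper value outside its range is refused whole. The fingers move at their own pace and stop on an object; "squeeze" is the grip in N (left out, the last holds). Time passes only in rows, so rows that do not move let the fingers close. It gives the time, the measured TCP pose, the force, the opening and the grip force at its end, in the units of the state.
- get_obs(): the state, without advancing time (a new reading comes with each control period).
- optics.camera(name): name is "scene" or "top" or "wrist"; returns the picture (480x640x3 uint8, red, green, blue); there is no depth.
- optics.get_calibration(name): a dict with "intrinsics" (3x3 intrinsics, pixels), "world_from_camera" (4x4, takes a point from camera to world coordinates); the wrist camera has in their place "T_tool_cam" (4x4, takes a point from camera to tool coordinates, whose origin is the TCP and whose axes are the flange's). Camera axes: x right, y up, looking along -z (the intrinsics and any distortion apply to the point x, -y, -z); pixel columns grow to the right and rows downward; lengths in m; the calibration is good to about 2 mm. A picture is of the moment at which its call begins: read the wrist's pose just before it. get_calibration takes no time and is no camera call.
- job.hand_in(): hands the job in; it is judged then, once.
The state is a dict: "clock": time; "joint_pos": joint angles; "joint_velocities": joint speeds; "tau": joint torques, N m; "position": TCP position; "ee_rot": TCP orientation; "ft_force": force on the tool from outside, world axes, zero at the start; "torque": the same for the moment, N m; "grip_width": opening from 0.0 (shut) to 1.0 (fully open); "grasp_force": force on a finger pad.
Only numpy, scipy, OpenCV 4.12 (cv2) and the standard library are available. Lean on these libraries where they do the work, as an engineer would, in place of code of your own. Each camera call takes 0.05 s, during which the arm holds its last target. There are 200 camera calls.

## Working session

There is one attempt and no reset: what is moved stays moved. The work goes in short steps, Python scripts to look and compute and a tool call to move; the robot and the scene stay as the last step left them, time stands still between calls to the robot, and variables do not carry over. Pictures are saved under pics/ and viewed, at most 14 in all, crops included, and the job is handed in when it is done.

Besides the shell and the picture viewer there is one more tool, called after "Call:" as name(argument=value, ...) on one line, values as JSON. send_rows: Moves the arm, as the interface text tells. Its arguments: {"type":"object","properties":{"plan":{"type":"array"},"squeeze":{"type":"number"}},"required":["plan"]}

```bash
mkdir -p pics; ls; python3 - <<'E'
from workcell import get_obs, optics, job
import cv2,numpy as np
np.set_printoptions(precision=4,suppress=True)
o=get_obs();print(o)
for n in("scene","top","wrist"):
    print(n,optics.get_calibration(n))
    cv2.imwrite(f"pics/{n}0.png",optics.camera(n)[:,:,::-1])
E
```

```text
pics
{'clock': 0.0, 'joint_pos': array([ 1.1184,  0.3329, -0.0647,  1.4609,  0.0216,  1.3499, -0.0885]), 'joint_velocities': array([-0.0004,  0.0008,  0.0009,  0.0015,  0.0008,  0.0012, -0.0009]), 'tau': array([ -0.0006, -62.5446,   0.049 , -39.161 ,   0.0161,   0.01  ,
         0.    ]), 'position': array([ 0.2602, -0.5678,  0.2205]), 'ee_rot': array([ 0.977 ,  0.2133, -0.0002, -0.0007]), 'ft_force': array([ 0.3013,  0.2694, -0.0282]), 'torque': array([0.0113, 0.0013, 0.0222]), 'grasp_force': 0.0, 'grip_width': 1.00035269560854}
scene {'intrinsics': array([[464.5883,   0.    , 321.5188],
       [  0.    , 464.5883, 242.7567],
       [  0.    ,   0.    ,   1.    ]]), 'world_from_camera': array([[ 0.658 ,  0.3665, -0.6578, -0.0305],
       [-0.7526,  0.3477, -0.5592, -0.5854],
       [ 0.0237,  0.863 ,  0.5046,  0.4644],
       [ 0.    ,  0.    ,  0.    ,  1.    ]])}
top {'intrinsics': array([[624.5674,   0.    , 327.9589],
       [  0.    , 624.5674, 243.9008],
       [  0.    ,   0.    ,   1.    ]]), 'world_from_camera': array([[ 0.0038,  0.9966, -0.0819,  0.4534],
       [-0.9996,  0.0061,  0.0274, -0.0688],
       [ 0.0278,  0.0817,  0.9963,  1.1307],
       [ 0.    ,  0.    ,  0.    ,  1.    ]])}
wrist {'intrinsics': array([[379.7835,   0.    , 316.1343],
       [  0.    , 379.7835, 242.5781],
       [  0.    ,   0.    ,   1.    ]]), 'T_tool_cam': array([[ 0.001 ,  0.957 ,  0.2902,  0.072 ],
       [ 1.    , -0.0009, -0.0006,  0.0003],
       [-0.0004,  0.2902, -0.957 , -0.1515],
       [ 0.    ,  0.    ,  0.    ,  1.    ]])}
```

View pics/top0.png

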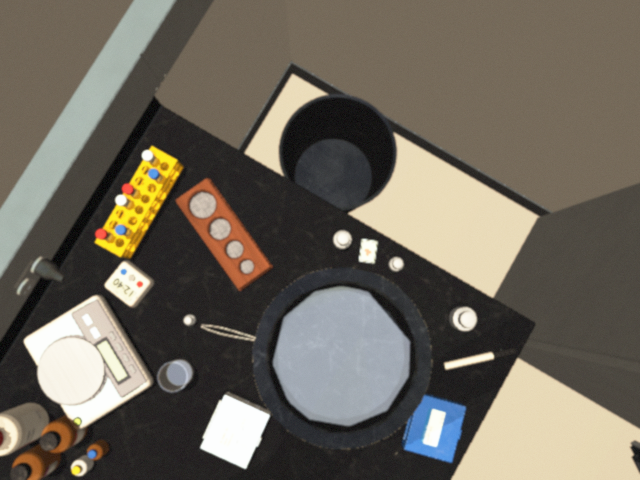

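View pics/scene0.png

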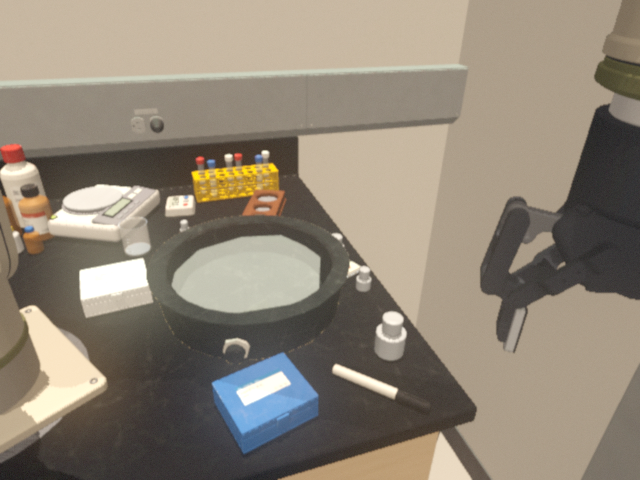

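The top view shows the block's pockets from widest to narrowest at about (203,205), (220,229), (235,249) and (247,267). The weights are at 500 (463,318), 200 (342,239), 100 (397,264) and 50 (190,320). The scene view shows the tall basin between them.

```bash
cat > h.py <<'E'
from workcell import get_obs, optics, job
import cv2,numpy as np
from scipy.spatial.transform import Rotation as R
np.set_printoptions(precision=4,suppress=True)
def cam(n,o=None):
    c=optics.get_calibration(n);K=c["intrinsics"]
    if n!="wrist": return K,c["world_from_camera"]
    T=np.eye(4);T[:3,:3]=R.from_quat(o["ee_rot"]).as_matrix();T[:3,3]=o["position"]
    return K,T@c["T_tool_cam"]
def ray(n,u,v,z,o=None):
    K,T=cam(n,o);d=T[:3,:3]@np.array([(u-K[0,2])/K[0,0],-(v-K[1,2])/K[1,1],-1])
    return T[:3,3]+d*(z-T[2,3])/d[2]
def proj(n,p,o=None):
    K,T=cam(n,o);q=T[:3,:3].T@(np.array(p)-T[:3,3])
    return np.array([K[0,2]-K[0,0]*q[0]/q[2],K[1,2]+K[1,1]*q[1]/q[2]])
E
python3 - <<'E'
from h import *
im=cv2.imread("pics/top0.png")
for k,uv,z in(("500",(463,318),.06),("200",(342,239),.046),("100",(397,264),.039),("50",(190,320),.033),("p500",(203,205),.014),("p200",(220,229),.014),("p100",(235,249),.014),("p50",(247,267),.014),("basinL",(253,355),.1),("basinR",(431,355),.1),("basinT",(342,267),.1),("edge",(535,322),0),("edge2",(157,100),0),("back",(0,348),0),("rackR",(182,165),.08)):
    p=ray("top",*uv,z);print(k,p,np.hypot(p[0],p[1]))
a=im[180:340,170:490];cv2.imwrite("pics/a.png",cv2.resize(a,None,fx=2.5,fy=2.5,interpolation=2)[:600,:800])
E
```

```text
500 [ 0.4154 -0.3303  0.06  ] 0.5306874370820341
200 [ 0.5513 -0.1231  0.046 ] 0.5648685190786565
100 [ 0.5085 -0.2202  0.039 ] 0.5540966790250839
50 [0.4096 0.1401 0.033 ] 0.43291728639408456
p500 [0.6138 0.125  0.014 ] 0.6264375211232135
p200 [0.5708 0.0939 0.014 ] 0.5784359291388707
p100 [0.535  0.0666 0.014 ] 0.5391654265211889
p50 [0.503  0.0447 0.014 ] 0.5049779810313584
basinL [0.356  0.0242 0.1   ] 0.35681291379814434
basinR [ 0.3563 -0.2669  0.1   ] 0.4451964658416922
basinT [ 0.5    -0.1205  0.1   ] 0.5142794813768953
edge [ 0.4064 -0.4764  0.    ] 0.6261788611028767
edge2 [0.8098 0.2155 0.    ] 0.8379490440824704
back [0.3582 0.4792 0.    ] 0.59827724183515
rackR [0.6724 0.1504 0.08  ] 0.6890501144884318
```

View pics/a.png

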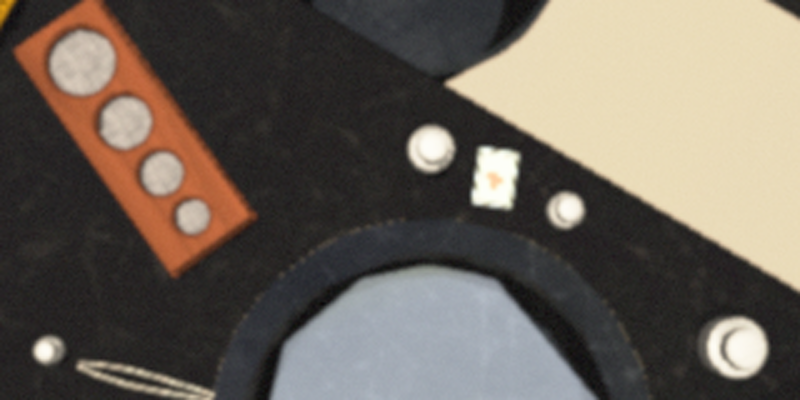

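View pics/wrist0.png

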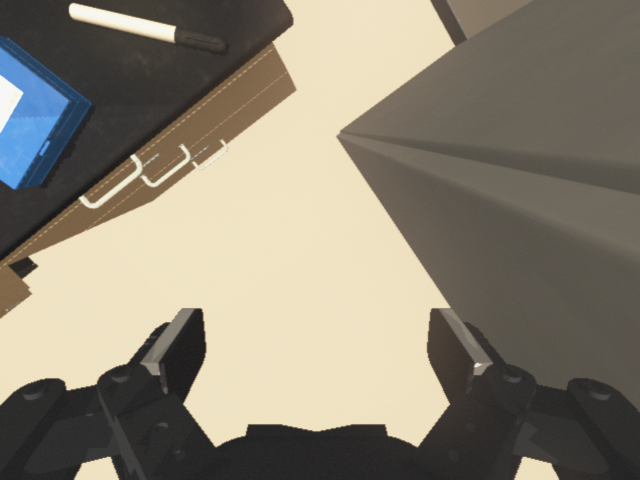

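The crop confirms the block orientation and weights; a small patterned item lies between the 200 and 100. Next I check the heights of the obstacles using the scene view.

```bash
python3 - <<'E'
from h import *
# basin rim height: compare projections into scene (observed extremes u 147..350, v top 219)
for h in(.06,.08,.1,.12):
    pts=np.array([ray("top",342+89*np.cos(t),356+90*np.sin(t),h) for t in np.linspace(0,6.28,60)])
    q=np.array([proj("scene",p) for p in pts]);print(h,q.min(0),q.max(0),pts.mean(0),np.ptp(pts,0)/2)
for h in (.06,.09,.12):
    print("tube red/white",h,proj("scene",ray("top",148,155,h)),proj("scene",ray("top",127,188,h)))
for h in (0,.02,.04): print("item",h,proj("scene",ray("top",368,251,h)))
for k,uv,z in(("500",(463,318),.06),("200",(342,239),.046),("100",(397,264),.039),("50",(190,320),.033),("p500",(203,205),.014)):
    print(k,proj("scene",ray("top",*uv,z)))
im=cv2.imread("pics/scene0.png")
cv2.imwrite("pics/b.png",cv2.resize(im[145:385,140:440],None,fx=2.5,fy=2.5,interpolation=2))
E
```

```text
0.06 [149.5315 227.1755] [351.2723 341.6473] [ 0.3516 -0.1255  0.06  ] [0.1509 0.1511 0.    ]
0.08 [150.1269 217.5691] [350.3772 326.7895] [ 0.3535 -0.1245  0.08  ] [0.1481 0.1483 0.    ]
0.1 [150.7359 207.7125] [349.4609 311.6281] [ 0.3554 -0.1234  0.1   ] [0.1453 0.1455 0.    ]
0.12 [151.359  197.5961] [348.5229 296.1537] [ 0.3573 -0.1223  0.12  ] [0.1425 0.1427 0.    ]
tube red/white 0.06 [266.1671 162.7614] [238.4429 165.3024]
tube red/white 0.09 [265.9041 152.313 ] [238.3695 154.6588]
tube red/white 0.12 [265.6294 141.4001] [238.2929 143.5447]
item 0 [349.1586 270.8051]
item 0.02 [348.4555 261.374 ]
item 0.04 [347.7353 251.7119]
500 [388.151  313.0958]
200 [335.1162 235.7371]
100 [363.3659 268.3468]
50 [185.7988 221.7712]
p500 [267.7243 200.9044]
```

View pics/b.png

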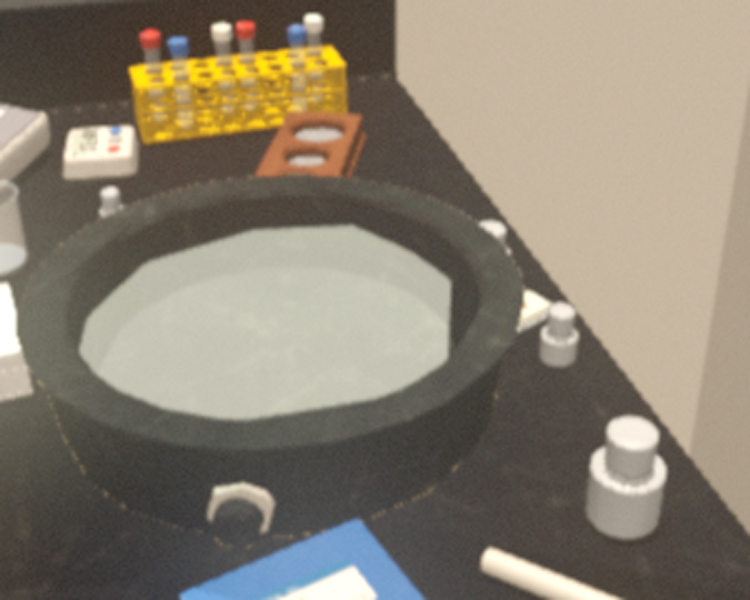

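The rim stands about 0.083 m high, with its centre near (0.354,-0.124) and radius 0.148. The tubes reach about 0.09 m and the patterned item is flat. Now I move to hover over the 500.

Call:
send_rows(plan=[[[0,0,-0.067,0,0,0,0.6],[0,0,-0.066,0,0,0,0.6],[0,0,0,0.04,-0.015,0.01,0.6],[0,0,0,0.088,-0.034,0.013,0.6],[0,0,0,0.088,-0.034,0.013,0.6],[0,0,0,0.088,-0.034,0.013,0.6],[0,0,0,0.088,-0.034,0.013,0.6],[0,0,0,0.088,-0.034,0.013,0.6],[0,0,0,0.088,-0.034,0.013,0.6],[0,0,0,0.088,-0.034,0.013,0.6],[0,0,0,0.088,-0.034,0.013,0.6],[0,0,0,0.088,-0.034,0.013,0.6],[0,0,0,0.088,-0.034,0.013,0.6],[0,0,0,0.088,-0.034,0.013,0.6],[0,0,0,0.088,-0.034,0.013,0.6],[0,0,0,0.088,-0.034,0.013,0.6],[0,0,0,0.088,-0.034,0.013,0.6],[0,0,0,0.05,-0.02,0.01,0.6],[0,0,0,0,0,0,0.6],[0,0,0,0,0,0,0.6]]], squeeze=60)

```text
clock: 1.82
position: [0.4139, -0.3299, 0.1808]
ee_rot: [0.951, 0.309, -0.0, 0.0]
ft_force: [-0.1, -1.2, 0.5]
grip_width: 0.599
grasp_force: 0.0
```

```bash
cat >> h.py <<'E'
def yaw(o): 
    M=R.from_quat(o["ee_rot"]).as_matrix();return np.degrees(np.arctan2(M[1,1],M[0,1]))
def to(p,yawdeg=-54.,o=None):
    """print units: turn z, then shifts in the frame after the turn (tool down)"""
    o=o or get_obs();p=np.array(p);d=p-o["position"];a=np.radians(yawdeg)
    y=np.array([np.cos(a),np.sin(a),0]);x=np.array([-y[1],y[0],0])
    M=R.from_quat(o["ee_rot"]).as_matrix()
    print("yaw",round(yaw(o),2),"tilt",M[:2,2],"turnz",round(-np.radians((yawdeg-yaw(o)))/1.5,4),"shift",np.array([d@x,d@y,-d[2]])/.2,"dist",np.linalg.norm(d))
def snap(name):
    o=get_obs();im=optics.camera("wrist")[:,:,::-1].copy();cv2.imwrite(f"pics/{name}.png",im)
    return o,im
def disc(im,o,guess,z,r):
    """bright round blob near the projection of guess; its centre cast to height z"""
    u,v=proj("wrist",guess,o);K,T=cam("wrist",o);rp=r*K[0,0]/abs((T[:3,:3].T@(np.array(guess)-T[:3,3]))[2])
    print("expect px",u,v,"radius",rp)
    return u,v,rp
E
python3 - <<'E'
from h import *
o,im=snap("w1");print(o["clock"],o["position"],yaw(o))
disc(im,o,(.4154,-.3303,.06),.06,.014)
E
```

```text
1.8167 [ 0.4139 -0.3299  0.1808] -53.975372723173805
expect px 317.7059996732143 227.54964031574752 radius 18.9091506015241
```

View pics/w1.png

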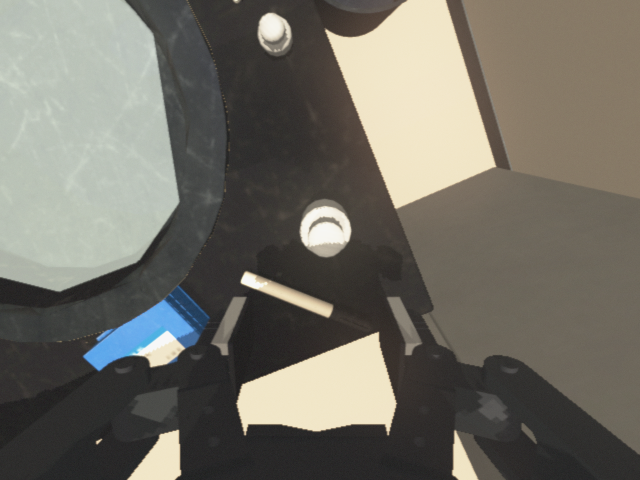

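The wrist view shows the 500 at about (326,228), with its knob near (325,238), just off the expected (318,228). I measure it more exactly.

```bash
cat >> h.py <<'E'
def circ(im,u,v,rp,win=2.2,tol=.22,dark=None):
    """best Hough circle near (u,v) of radius about rp; subpixel by 4x upsampling"""
    s=4;w=int(win*rp+8);x0,y0=int(u)-w,int(v)-w
    c=cv2.resize(im[y0:y0+2*w,x0:x0+2*w],None,fx=s,fy=s,interpolation=cv2.INTER_CUBIC)
    g=cv2.GaussianBlur(cv2.cvtColor(c,cv2.COLOR_BGR2GRAY),(7,7),0)
    h=cv2.HoughCircles(g,cv2.HOUGH_GRADIENT_ALT,1.5,8,param1=120,param2=.5,minRadius=int(rp*s*(1-tol)),maxRadius=int(rp*s*(1+tol)))
    out=[] if h is None else [((a/s+x0-.375),(b/s+y0-.375),r/s) for a,b,r in h.reshape(-1,h.shape[-1])[:5,:3]]
    for a,b,r in out[:2]: cv2.circle(c,(int((a-x0)*s),int((b-y0)*s)),int(r*s),(0,0,255),1)
    return out,c
E
python3 - <<'E'
from h import *
o=get_obs();im=cv2.imread("pics/w1.png")
l=[]
for rp,z in((18.9,.06),(24.5,.036)):
    out,c=circ(im,325,234,rp,tol=.15);l.append(cv2.resize(c,(390,390)))
    for t in out: print(z,t,ray("wrist",t[0],t[1],z,o))
cv2.imwrite("pics/c1.png",np.hstack(l))
to((.4154,-.3303,.06))
E
```

```text
0.06 (np.float32(326.25), np.float32(237.5), np.float32(19.684973)) [ 0.4125 -0.3408  0.06  ]
0.036 (np.float32(323.625), np.float32(231.5), np.float32(25.208572)) [ 0.4101 -0.3408  0.036 ]
yaw -54.04 tilt [-0.0004 -0.0004] turnz -0.0005 shift [0.009  0.0043 0.6045] dist 0.12092049475855725
```

View pics/c1.png

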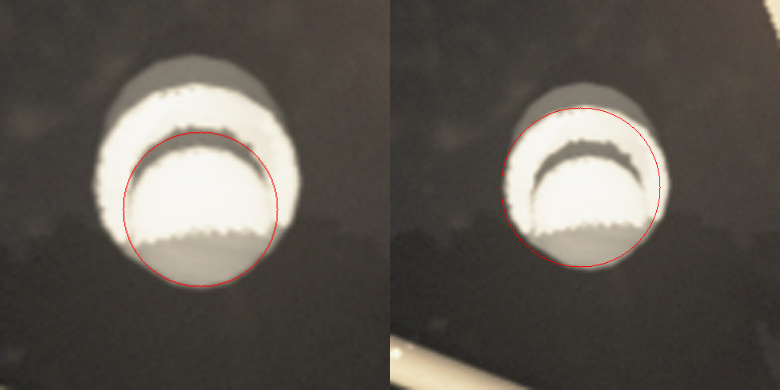

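```bash
python3 - <<'E'
from h import *
o=get_obs()
for u,v,z in((327,239.5,.06),(325.5,231.7,.036)): print(ray("wrist",u,v,z,o))
print(ray("top",467.0,318.6,.06))
im=cv2.imread("pics/top0.png");g=im.min(2)
for k,(u,v),z,r in(("500",(464,319),.06,.021),("200",(342,239),.046,.016),("100",(396,264),.039,.0125),("50",(190,320),.033,.01)):
    rp=int(r*590);out,c=circ(im,u,v,r*590,win=2,tol=.2)
    n,l,st,ce=cv2.connectedComponentsWithStats((g[v-25:v+25,u-25:u+25]>130).astype(np.uint8));i=l[25,25];print(k,st[i],ce[i]+[u-25,v-25],out[:1])
E
```

```text
[ 0.4116 -0.3422  0.06  ]
[ 0.4108 -0.3421  0.036 ]
[ 0.4144 -0.3372  0.06  ]
500 [ 14  13  24  24 446] [464.4843 318.5314] [(np.float32(464.25), np.float32(318.875), np.float32(12.075398))]
200 [ 16  17  19  18 251] [341.8287 239.0159] [(np.float32(341.875), np.float32(239.25), np.float32(9.249827))]
100 [ 18  18  14  14 149] [395.6644 263.4765] [(np.float32(395.75), np.float32(263.75), np.float32(7.1596155))]
50 [19 20 10 10 74] [188.1351 319.2703] [(np.float32(189.375), np.float32(320.875), np.float32(6.1724777))]
```

```bash
python3 - <<'E'
from h import *
to((.4112,-.342,.11))
E
```

```text
yaw -54.04 tilt [-0.0004 -0.0004] turnz -0.0005 shift [-0.0423  0.0392  0.3545] dist 0.07183784343427886
```

Call:
send_rows(plan=[[[0,0,0,-0.01,0.01,0.06,0.6],[0,0,0,-0.01,0.01,0.09,0.6],[0,0,0,-0.01,0.01,0.09,0.6],[0,0,0,-0.012,0.009,0.075,0.6],[0,0,0,0,0,0.04,0.6],[0,0,0,0,0,0,0.6],[0,0,0,0,0,0,0.6]]])

```text
clock: 2.45
position: [0.4115, -0.3415, 0.1097]
ee_rot: [0.951, 0.309, -0.0, -0.0]
ft_force: [0.4, -0.3, 1.1]
grip_width: 0.601
grasp_force: 0.0
```

```bash
python3 - <<'E'
from h import *
o,im=snap("w2");print(o["position"])
a=proj("wrist",(.4112,-.342,.06),o);b=proj("wrist",(.4112,-.342,.036),o);print(a,b)
x0,y0=int(a[0])-60,int(a[1])-60;print(x0,y0)
c=cv2.resize(im[y0:y0+120,x0:x0+120],None,fx=5,fy=5,interpolation=2)
cv2.imwrite("pics/c2.png",cv2.convertScaleAbs(c,alpha=.85))
E
```

```text
[ 0.4115 -0.3415  0.1097]
[316.4614 262.0103] [316.4424 248.9339]
256 202
```

View pics/c2.png

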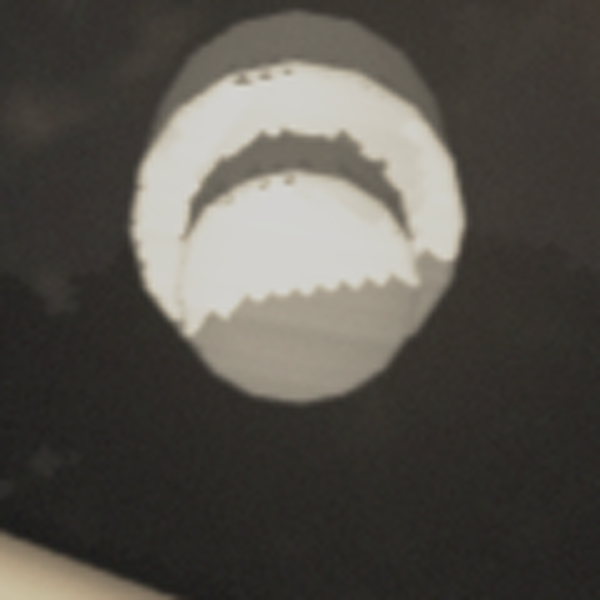

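The knob is centred at about (316,259.5), against the expected (316.5,262). That confirms the measurement to about 1 mm, so I descend and grip.

Call:
send_rows(plan=[[[0,0,0,0.004,0,0.05,0.6],[0,0,0,0,0,0.07,0.6],[0,0,0,0,0,0.07,0.6],[0,0,0,0,0,0.05,0.6],[0,0,0,0,0,0.025,0.6],[0,0,0,0,0,0,0.6],[0,0,0,0,0,0,0.5],[0,0,0,0,0,0,0.42],[0,0,0,0,0,0,0.36],[0,0,0,0,0,0,0.3],[0,0,0,0,0,0,0.2],[0,0,0,0,0,0,0.2],[0,0,0,0,0,0,0.2],[0,0,0,0,0,0,0.2]]], squeeze=60)

```text
clock: 3.67
position: [0.4125, -0.3408, 0.057]
ee_rot: [0.951, 0.309, 0.0, 0.0]
ft_force: [-0.5, 0.4, 0.8]
grip_width: 0.201
grasp_force: 0.0
```

```bash
python3 - <<'E'
from h import *
o,im=snap("w3");s=optics.camera("scene")[:,:,::-1]
cv2.imwrite("pics/d.png",np.hstack([cv2.resize(im[160:460,140:500],(400,333)),cv2.resize(s[200:420,260:524],(400,333))]))
E
```

```text
(no output)
```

View pics/d.png

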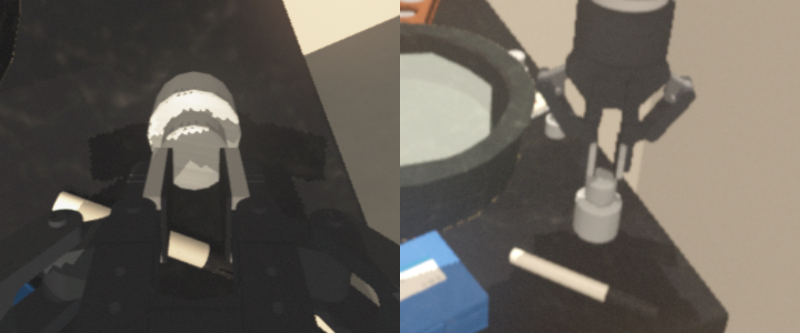

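```bash
python3 - <<'E'
from h import *
o=get_obs();M=R.from_quat(o["ee_rot"]).as_matrix()
def show(n,p):
    w=proj("wrist",p,o);s=proj("scene",p);print(n,p,"wrist-d",(w-[140,160])/.9,"scene-d",(s-[260,200])/.66+[400,0])
for sx in(-.011,.011):
  for sy in(-.0085,.0085): show(("tip",sx,sy),o["position"]+M@[sx,sy,.017])
for c in((.4123,-.3412),(.4112,-.342)):
  show("knobtop",(*c,.06));show("bodytop",(*c,.036));show("base",(*c,0))
  show("knob+y",np.array([*c,.06])+M@[0,.014,0]);show("knob-y",np.array([*c,.06])+M@[0,-.014,0])
print(o)
E
```

```text
('tip', -0.011, -0.0085) [ 0.3986 -0.3403  0.0399] wrist-d [176.1674 161.1717] scene-d [590.8013 202.4138]
('tip', -0.011, 0.0085) [ 0.4086 -0.3541  0.0399] wrist-d [214.8756 161.2034] scene-d [609.8131 203.8897]
('tip', 0.011, -0.0085) [ 0.4164 -0.3274  0.0399] wrist-d [175.5225 114.0013] scene-d [590.0811 186.5287]
('tip', 0.011, 0.0085) [ 0.4264 -0.3411  0.0399] wrist-d [215.6121 114.0364] scene-d [608.5389 187.9347]
knobtop (0.4123, -0.3412, 0.06) wrist-d [196.2362 159.6017] scene-d [602.3552 178.2032]
bodytop (0.4123, -0.3412, 0.036) wrist-d [196.1558 135.4197] scene-d [599.6802 198.7084]
base (0.4123, -0.3412, 0) wrist-d [196.0666 108.5936] scene-d [595.851  228.0598]
knob+y [ 0.4205 -0.3525  0.06  ] wrist-d [232.4684 159.6314] scene-d [618.0638 179.3865]
knob-y [ 0.4041 -0.3299  0.06  ] wrist-d [160.001  159.5719] scene-d [586.6918 177.0233]
knobtop (0.4112, -0.342, 0.06) wrist-d [196.2298 162.7983] scene-d [602.422  179.1741]
bodytop (0.4112, -0.342, 0.036) wrist-d [196.1503 138.2737] scene-d [599.7408 199.6984]
base (0.4112, -0.342, 0) wrist-d [196.0621 111.0504] scene-d [595.9032 229.0745]
knob+y [ 0.4194 -0.3533  0.06  ] wrist-d [232.3744 162.8278] scene-d [618.1598 180.361 ]
knob-y [ 0.403  -0.3307  0.06  ] wrist-d [160.082  162.7687] scene-d [586.7295 177.9906]
{'clock': 3.7667, 'joint_pos': array([ 0.8371,  0.3079, -0.2657,  1.8681,  0.0961,  0.9779, -0.412 ]), 'joint_velocities': array([-0.0006, -0.0013, -0.0014,  0.0008,  0.0013,  0.0002, -0.0014]), 'tau': array([  0.0034, -54.0663,  -2.2556, -33.1683,   0.0141,   0.002 ,
         0.0002]), 'position': array([ 0.4125, -0.3407,  0.0569]), 'ee_rot': array([0.9509, 0.3095, 0.    , 0.    ]), 'ft_force': array([ 1.088 , -0.1235,  0.4299]), 'torque': array([ 0.0561,  0.0091, -0.033 ]), 'grasp_force': 0.0, 'grip_width': 0.19856022463425574}
```

Call:
send_rows(plan=[[[0,0,0,0,0,0,0.1],[0,0,0,0,0,0,0.0],[0,0,0,0,0,0,0.0],[0,0,0,0,0,0,0.0],[0,0,0,0,0,0,0.0]]])

```text
clock: 4.18
position: [0.4125, -0.3407, 0.0569]
ee_rot: [0.951, 0.309, 0.0, 0.0]
ft_force: [0.7, -0.3, 0.2]
grip_width: -0.003
grasp_force: 0.0
```

```bash
python3 - <<'E'
from h import *
o,im=snap("w4");s=optics.camera("scene")[:,:,::-1]
print(o["grip_width"],o["grasp_force"],o["ft_force"])
cv2.imwrite("pics/e.png",np.hstack([cv2.resize(im[230:390,220:420],(400,320),interpolation=2),cv2.resize(s[260:360,340:465],(400,320),interpolation=2)]))
E
```

```text
-0.0025656990891956373 0.0 [ 0.7038 -0.3234  0.1774]
```

View pics/e.png

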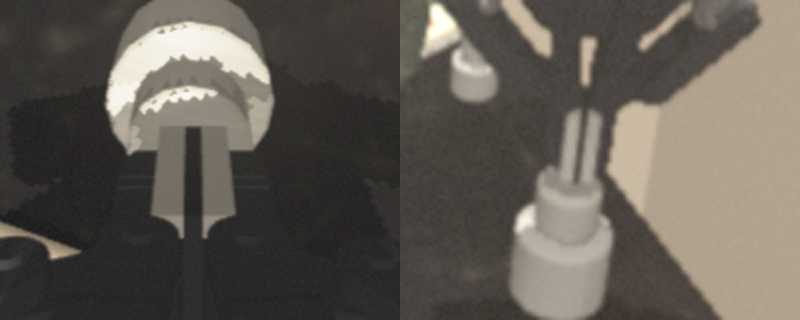

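```bash
python3 - <<'E'
from h import *
M=R.from_quat([.977,.2133,-.0002,-.0007]).as_matrix();p=np.array([.2602,-.5678,.2205])
for t in(-.03,-.02,-.01,0,.01,.017): print(t,proj("scene",p+M@[0,-.0425,t]),proj("scene",p+M@[0,.0425,t]))
o=get_obs();M=R.from_quat(o["ee_rot"]).as_matrix();p=o["position"]
for t in(-.03,-.02,-.01,0,.01,.017): print(t,proj("scene",p+M@[0,0,t]),[proj("wrist",p+M@[x,0,t],o)[1] for x in(-.011,0,.011)])
E
```

```text
-0.03 [514.2015 337.3854] [653.5122 365.3836]
-0.02 [510.8381 348.283 ] [647.6168 376.5272]
-0.01 [507.578  358.8461] [641.914  387.3068]
0 [504.4164 369.0899] [636.3944 397.7401]
0.01 [501.3489 379.0287] [631.0493 407.8434]
0.017 [499.2554 385.8116] [627.4073 414.7277]
-0.03 [395.4253 301.5733] [np.float64(362.0122847577111), np.float64(335.6459165453299), np.float64(308.0226432431307)]
-0.02 [394.6519 307.5252] [np.float64(347.03529625309835), np.float64(322.0625800453324), np.float64(295.9787634040359)]
-0.01 [393.891  313.3816] [np.float64(333.8555454976861), np.float64(310.14254362773545), np.float64(285.44043285622683)]
0 [393.1422 319.1447] [np.float64(322.1678413151624), np.float64(299.597922823531), np.float64(276.1419557487455)]
0.01 [392.4051 324.8168] [np.float64(311.7323906101154), np.float64(290.203645477553), np.float64(267.87668199503605)]
0.017 [391.8961 328.7343] [np.float64(305.06878928995684), np.float64(284.21500974446985), np.float64(262.616981557853)]
```

The picture shows the closed tips just above the knob top. Both cameras, in the open and shut views, put the tips about 5 mm behind the reported TCP when shut, not 17 mm ahead, so everything needs to go about 21 mm lower. I open, descend 21 mm and grip again.

Call:
send_rows(plan=[[[0,0,0,0,0,0,0.3],[0,0,0,0,0,0,0.6],[0,0,0,0,0,0,0.6],[0,0,0,0,0,0,0.6],[0,0,0,0,0,0,0.6],[0,0,0,0,0,0.025,0.6],[0,0,0,0,0,0.04,0.6],[0,0,0,0,0,0.03,0.6],[0,0,0,0,0,0.01,0.6],[0,0,0,0,0,0,0.5],[0,0,0,0,0,0,0.42],[0,0,0,0,0,0,0.36],[0,0,0,0,0,0,0.3],[0,0,0,0,0,0,0.2],[0,0,0,0,0,0,0.1],[0,0,0,0,0,0,0.1],[0,0,0,0,0,0,0.1]]], squeeze=60)

```text
clock: 5.7
position: [0.4127, -0.3407, 0.0364]
ee_rot: [0.951, 0.31, 0.0, 0.0]
ft_force: [-3.0, 2.3, 5.4]
grip_width: 0.293
grasp_force: 58.9
```

Gripped: width 0.293, 59 N. I lift smoothly.

Call:
send_rows(plan=[[[0,0,0,0,0,-0.01,0.1],[0,0,0,0,0,-0.02,0.1],[0,0,0,0,0,-0.03,0.1],[0,0,0,0,0,-0.045,0.1],[0,0,0,0,0,-0.06,0.1],[0,0,0,0,0,-0.07,0.1],[0,0,0,0,0,-0.08,0.1],[0,0,0,0,0,-0.08,0.1],[0,0,0,0,0,-0.08,0.1],[0,0,0,0,0,-0.08,0.1],[0,0,0,0,0,-0.07,0.1],[0,0,0,0,0,-0.06,0.1],[0,0,0,0,0,-0.045,0.1],[0,0,0,0,0,-0.03,0.1],[0,0,0,0,0,-0.015,0.1],[0,0,0,0,0,0,0.1]]])

```text
clock: 7.03
position: [0.4126, -0.3408, 0.1913]
ee_rot: [0.951, 0.309, 0.0, 0.0]
ft_force: [0.8, -1.1, -5.0]
grip_width: 0.295
grasp_force: 59.4
```

```bash
python3 - <<'E'
from h import *
o,im=snap("w5")
for k,uv in(("p500",(203,205)),("p50",(247,267))): print(k,ray("top",*uv,.014))
print(o["grip_width"],o["ft_force"]);to((.605,.115,.19),-54)
E
```

```text
p500 [0.6138 0.125  0.014 ]
p50 [0.503  0.0447 0.014 ]
0.2953413997222442 [ 0.7997 -1.1477 -4.9785]
yaw -53.94 tilt [-0.0003  0.0002] turnz 0.0007 shift [ 2.1182 -1.277   0.0033] dist 0.4946703325998729
```

Call:
send_rows(plan=[[[0,0,0,0.014,-0.011,0,0.1],[0,0,0,0.028,-0.022,0,0.1],[0,0,0,0.042,-0.034,0,0.1],[0,0,0,0.056,-0.045,0,0.1],[0,0,0,0.07,-0.056,0,0.1],[0,0,0,0.07,-0.056,0,0.1],[0,0,0,0.07,-0.056,0,0.1],[0,0,0,0.07,-0.056,0,0.1],[0,0,0,0.07,-0.056,0,0.1],[0,0,0,0.07,-0.056,0,0.1],[0,0,0,0.07,-0.056,0,0.1],[0,0,0,0.07,-0.056,0,0.1],[0,0,0,0.07,-0.056,0,0.1],[0,0,0,0.07,-0.056,0,0.1],[0,0,0,0.07,-0.056,0,0.1],[0,0,0,0.07,-0.056,0,0.1],[0,0,0,0.07,-0.056,0,0.1],[0,0,0,0.07,-0.056,0,0.1],[0,0,0,0.07,-0.056,0,0.1],[0,0,0,0.07,-0.056,0,0.1]]])

```text
clock: 8.75
position: [0.4973, -0.0273, 0.1908]
ee_rot: [0.951, 0.31, -0.0, -0.0]
ft_force: [0.1, -0.1, -5.4]
grip_width: 0.295
grasp_force: 59.3
```

Call:
send_rows(plan=[[[0,0,0,0.07,-0.056,0,0.1],[0,0,0,0.07,-0.056,0,0.1],[0,0,0,0.07,-0.056,0,0.1],[0,0,0,0.056,-0.045,0,0.1],[0,0,0,0.042,-0.034,0,0.1],[0,0,0,0.028,-0.022,0,0.1],[0,0,0,0.014,-0.011,0,0.1],[0,0,0,0,0,0,0.1],[0,0,0,0,0,0,0.1]]])

```text
clock: 9.5
position: [0.5211, 0.0565, 0.1908]
ee_rot: [0.951, 0.309, -0.0, 0.0]
ft_force: [0.8, 1.0, -4.6]
grip_width: 0.287
grasp_force: 59.3
```

```bash
python3 - <<'E'
from h import *
o,im=snap("w6")
print(o["position"],o["grip_width"],o["ft_force"])
for k,(u,v) in(("p500",(203,205)),("p200",(220,229)),("p100",(235,249)),("p50",(247,267))): 
    p=ray("top",u,v,.014);print(k,p,proj("wrist",p,o))
E
```

```text
[0.5211 0.0565 0.1908] 0.28698450588531893 [ 0.8178  1.03   -4.6012]
p500 [0.6138 0.125  0.014 ] [315.0155  70.1847]
p200 [0.5708 0.0939 0.014 ] [314.8224 139.5222]
p100 [0.535  0.0666 0.014 ] [316.062 193.111]
p50 [0.503  0.0447 0.014 ] [314.6878 236.0098]
```

View pics/w6.png

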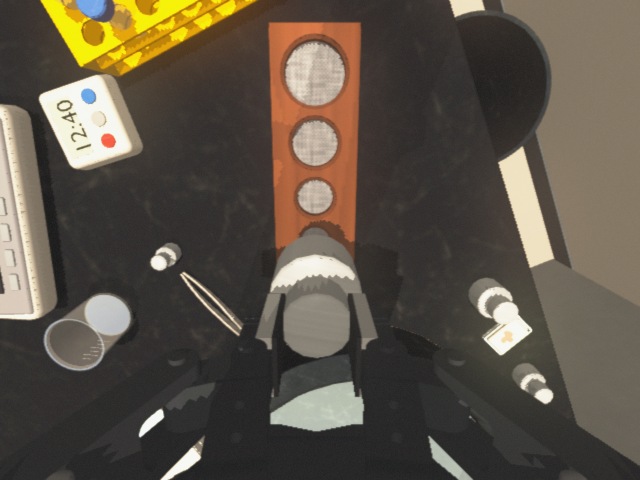

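Seen here: pockets at about (315,73), (315,143) and (315,197), the carried weight at (317,310), the 50 at (160,263), the 200 at (500,300) and the 100 at (537,383).

```bash
python3 - <<'E'
from h import *
o=get_obs();im=cv2.imread("pics/w6.png");h=cv2.cvtColor(im,cv2.COLOR_BGR2HSV)
crop=im[20:245,262:372]
felt=((h[...,1]<60)&(h[...,2]>60)).astype(np.uint8)
P={}
for k,(u,v) in dict(p500=(315,73),p200=(315,143),p100=(315,197)).items():
    n,l,st,ce=cv2.connectedComponentsWithStats(felt);i=l[v,u]
    c,_=cv2.findContours((l==i).astype(np.uint8),0,1);e=cv2.fitEllipse(max(c,key=len));q=ray("wrist",*e[0],.014,o)
    cmx,cmn=ray("wrist",e[0][0]+.5*e[1][0],e[0][1],.014,o),ray("wrist",e[0][0]-.5*e[1][0],e[0][1],.014,o)
    print(k,e,"bbox",st[i][:4],q,"dia",np.linalg.norm(cmx-cmn));P[k]=q
print("spacing",np.linalg.norm(P["p500"]-P["p200"]),np.linalg.norm(P["p200"]-P["p100"]))
d=P["p500"]-P["p100"];print("yaw",np.degrees(np.arctan2(d[1],d[0])))
# rim edges along the column through each pocket centre and the row
for v in(73,143,197): print("row",v,[tuple(im[v,x]) for x in range(270,366,3)] if 0 else "")
g=im.astype(int);col=h[20:245,315]
print("col HSV",[(20+i,tuple(int(t) for t in col[i])) for i in range(0,225,3)])
E
```

```text
p500 ((314.4963684082031, 73.05449676513672), (58.47971725463867, 62.546913146972656), 178.89096069335938) bbox [285  42  60  63] [0.612  0.1238 0.014 ] dia 0.046516303612776214
p200 ((314.587646484375, 142.27767944335938), (43.370216369628906, 44.55693817138672), 0.12504974007606506) bbox [293 120  44  46] [0.5689 0.0924 0.014 ] dia 0.03626677240520721
p100 ((314.7361145019531, 196.2603302001953), (32.14395523071289, 33.80802536010742), 83.73622131347656) bbox [298 180  35  34] [0.5322 0.0656 0.014 ] dia 0.027998841983001916
spacing 0.053272882955868336 0.04549359014604431
yaw 36.1035526036922
row 73 
row 143 
row 197 
col HSV [(20, (9, 64, 68)), (23, (10, 168, 208)), (26, (10, 172, 217)), (29, (10, 170, 218)), (32, (10, 168, 215)), (35, (10, 152, 151)), (38, (9, 147, 127)), (41, (11, 66, 123)), (44, (15, 40, 210)), (47, (16, 38, 217)), (50, (17, 36, 219)), (53, (16, 39, 190)), (56, (15, 40, 203)), (59, (15, 41, 203)), (62, (15, 41, 195)), (65, (16, 39, 197)), (68, (15, 40, 198)), (71, (16, 39, 202)), (74, (16, 40, 202)), (77, (15, 41, 203)), (80, (15, 40, 208)), (83, (15, 41, 187))
[... 468 characters left out ...]
15, 40, 208)), (152, (14, 40, 186)), (155, (15, 40, 197)), (158, (15, 40, 200)), (161, (16, 39, 191)), (164, (15, 40, 198)), (167, (10, 151, 147)), (170, (9, 155, 156)), (173, (10, 165, 173)), (176, (10, 160, 163)), (179, (9, 120, 128)), (182, (17, 40, 187)), (185, (16, 39, 198)), (188, (15, 40, 198)), (191, (16, 41, 193)), (194, (15, 40, 205)), (197, (15, 41, 203)), (200, (15, 39, 202)), (203, (16, 41, 195)), (206, (15, 41, 186)), (209, (16, 40, 205)), (212, (16, 41, 191)), (215, (9, 138, 113)), (218, (10, 158, 153)), (221, (10, 153, 137)), (224, (9, 131, 99)), (227, (11, 76, 101)), (230, (16, 38, 114)), (233, (13, 36, 112)), (236, (19, 38, 128)), (239, (17, 38, 128)), (242, (18, 36, 129))]
```

Pocket spacing measures 53.3 and 45.5 mm against 53 and 45, and diameters agree too; block yaw is 36.1°. I move over p500 at (0.6117, 0.1236) and descend to just above the block.

Call:
send_rows(plan=[[[0,0,0,0.02,0,0,0.1],[0,0,0,0.04,-0.001,0,0.1],[0,0,0,0.06,-0.001,0,0.1],[0,0,0,0.07,-0.001,0,0.1],[0,0,0,0.08,-0.001,0,0.1],[0,0,0,0.08,-0.001,0,0.1],[0,0,0,0.07,0,0,0.1],[0,0,0,0.06,0,0,0.1],[0,0,0,0.045,0,0,0.1],[0,0,0,0.03,0,0.01,0.1],[0,0,0,0.01,0,0.03,0.1],[0,0,0,0,0,0.05,0.1],[0,0,0,0,0,0.08,0.1],[0,0,0,0,0,0.1,0.1],[0,0,0,0,0,0.1,0.1],[0,0,0,0,0,0.08,0.1],[0,0,0,0,0,0.06,0.1],[0,0,0,0,0,0.04,0.1],[0,0,0,0,0,0.02,0.1],[0,0,0,0,0,0,0.1]]])

```text
clock: 11.22
position: [0.6116, 0.1241, 0.0763]
ee_rot: [0.951, 0.309, -0.0, 0.0]
ft_force: [0.4, 0.7, -5.1]
grip_width: 0.294
grasp_force: 59.3
```

```bash
python3 - <<'E'
from h import *
o,im=snap("w7");t=optics.camera("top")[:,:,::-1];cv2.imwrite("pics/t7.png",t)
to((.6117,.1236,.0664));print(o["ft_force"])
M=R.from_quat(o["ee_rot"]).as_matrix()
h=cv2.cvtColor(im,cv2.COLOR_BGR2HSV)
# visible rim of the pocket ahead (+x) in the wrist image: felt/wall rows in centre column
print([(v,tuple(int(a) for a in h[v,316])) for v in range(150,300,4)])
c=proj("wrist",(.6117,.1236,.026),o);print("pocket rim centre",c,[proj("wrist",np.array([.6117,.1236,.026])+M@[s,0,0],o) for s in(-.027,.027)])
E
```

```text
yaw -53.95 tilt [0.0011 0.0002] turnz 0.0006 shift [-0.0054  0.0016  0.0563] dist 0.011314692856076712
[ 0.3552  0.6513 -5.147 ]
[(150, (11, 120, 68)), (154, (10, 110, 67)), (158, (10, 100, 66)), (162, (12, 106, 60)), (166, (14, 106, 60)), (170, (11, 86, 59)), (174, (13, 85, 57)), (178, (11, 76, 57)), (182, (6, 74, 55)), (186, (9, 64, 56)), (190, (10, 159, 112)), (194, (10, 164, 152)), (198, (10, 140, 82)), (202, (10, 166, 152)), (206, (10, 169, 158)), (210, (10, 167, 157)), (214, (10, 155, 133)), (218, (11, 85, 120)), (222, (16, 40, 159)), (226, (16, 39, 175)), (230, (17, 38, 106)), (234, (16, 39, 97)), (238, (17, 37, 110)), (242, (19, 36, 113)), (246, (16, 34, 112)), (250, (18, 34, 112)), (254, (18, 37, 137)), (258, (21, 23, 233)), (262, (20, 19, 239)), (266, (21, 20, 238)), (270, (21, 25, 231)), (274, (23, 28, 228)), (278, (21, 32, 110)), (282, (20, 34, 112)), (286, (19, 29, 96)), (290, (20, 32, 96)), (294, (19, 30, 120)), (298, (18, 29, 131))]
pocket rim centre [316.8776 261.2221] [array([316.8047, 304.791 ]), array([316.9561, 214.3409])]
```

The pocket's front rim edge is observed at about row 213, against the predicted 214. Lowering.

Call:
send_rows(plan=[[[0,0,0,-0.005,0.001,0.02,0.1],[0,0,0,0,0,0.03,0.1],[0,0,0,0,0,0.03,0.1],[0,0,0,0,0,0.02,0.1],[0,0,0,0,0,0.015,0.1],[0,0,0,0,0,0.01,0.1],[0,0,0,0,0,0,0.1],[0,0,0,0,0,0,0.1]]])

```text
clock: 11.98
position: [0.6113, 0.1237, 0.0519]
ee_rot: [0.951, 0.31, 0.0, -0.0]
ft_force: [-0.6, 0.6, -4.2]
grip_width: 0.297
grasp_force: 59.3
```

Call:
send_rows(plan=[[[0,0,0,0,0,0.003,0.1],[0,0,0,0,0,0.003,0.1],[0,0,0,0,0,0.003,0.1],[0,0,0,0,0,0,0.1]]])

```text
clock: 12.32
position: [0.6116, 0.1238, 0.0506]
ee_rot: [0.951, 0.31, 0.0, 0.0]
ft_force: [-0.7, -0.8, -0.6]
grip_width: 0.295
grasp_force: 59.7
```

Contact on the felt: the load has gone to about 0. Release and retreat.

Call:
send_rows(plan=[[[0,0,0,0,0,0,0.3],[0,0,0,0,0,0,0.36],[0,0,0,0,0,0,0.45],[0,0,0,0,0,0,0.55],[0,0,0,0,0,0,0.55],[0,0,0,0,0,-0.03,0.55],[0,0,0,0,0,-0.06,0.55],[0,0,0,0,0,-0.1,0.55],[0,0,0,0,0,-0.14,0.55],[0,0,0,0,0,-0.14,0.55],[0,0,0,-0.08,0,-0.1,0.55],[0,0,0,-0.15,0,-0.05,0.55],[0,0,0,-0.15,0,0,0.55],[0,0,0,-0.1,0,0,0.55],[0,0,0,-0.05,0,0,0.55],[0,0,0,0,0,0,0.55]]])

```text
clock: 13.65
position: [0.5249, 0.0598, 0.1753]
ee_rot: [0.951, 0.309, 0.0, 0.001]
ft_force: [0.9, 0.6, -0.6]
grip_width: 0.549
grasp_force: 0.0
```

```bash
python3 - <<'E'
from h import *
o,im=snap("w8");print(o["position"],yaw(o))
h=cv2.cvtColor(im,cv2.COLOR_BGR2HSV)
m=((h[...,1]<70)&(h[...,2]>110)).astype(np.uint8)
for k,p,r in(("500k",(.6117,.1236,.074),.014),("200k",(.5513,-.1231,.046),.011),("100k",(.5085,-.2202,.039),.009),("50k",(.4096,.1401,.033),.007)):
    u,v,rp=disc(im,o,p,p[2],r);print(k)
s=optics.camera("top")[:,:,::-1]
cv2.imwrite("pics/f.png",np.hstack([cv2.resize(im,(480,360)),cv2.resize(s[165:325,170:312],(320,360))]))
to((.5513,-.127,.16),-54);
E
```

```text
[0.5249 0.0598 0.1753] -54.03899616629335
expect px 314.7635718218249 66.21840425147874 radius 22.958459564811104
500k
expect px 512.7943851180422 326.7409454395595 radius 13.261929741122259
200k
expect px 552.0809207092175 412.08462860064174 radius 9.80975903320749
100k
expect px 155.71211370252442 276.0743428553821 radius 8.435658738197805
50k
yaw -53.94 tilt [ 0.0015 -0.    ] turnz 0.0007 shift [-0.4532  0.8368  0.0747] dist 0.19090150154684954
```

View pics/f.png

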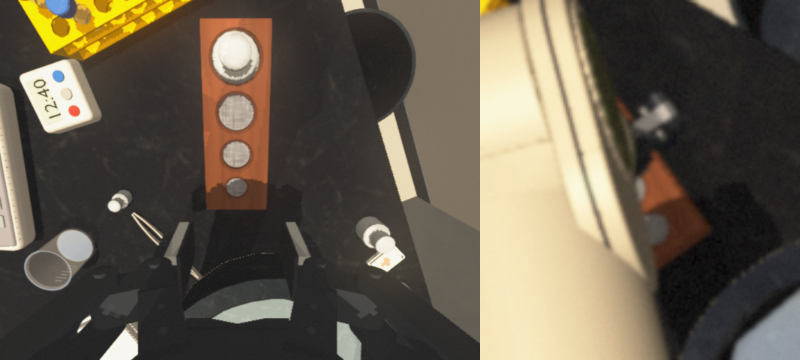

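The 500 stands upright and centred in the widest pocket, at (236,47) in the composite. The other pockets are clear.

```bash
cat >> h.py <<'E'
def blob(im,o,guess,z,thr=110):
    """light low-saturation blob nearest the expected pixel: fitted ellipse cast to height z"""
    h=cv2.cvtColor(im,cv2.COLOR_BGR2HSV);m=((h[...,1]<70)&(h[...,2]>thr)).astype(np.uint8)
    u,v=proj("wrist",guess,o);n,l,st,ce=cv2.connectedComponentsWithStats(m)
    i=min((k for k in range(1,n) if st[k][4]>60),key=lambda k:np.hypot(*(ce[k]-[u,v])))
    c,_=cv2.findContours((l==i).astype(np.uint8),0,1);e=cv2.fitEllipse(max(c,key=len))
    return e,st[i],ray("wrist",*e[0],z,o)
E
python3 - <<'E'
from h import *
o=get_obs();im=cv2.imread("pics/w8.png");P=[]
for k,p in(("p200",(.5689,.0924,.014)),("p100",(.5322,.0656,.014)),("p50",(.5015,.0432,.014))):
    e,s,q=blob(im,o,p,.014,70);print(k,e,s,q);P.append(q)
print(np.linalg.norm(P[0]-P[1]),np.linalg.norm(P[1]-P[2]))
to((.5505,-.125,.135))
E
```

```text
p200 ((314.5604248046875, 149.42062377929688), (45.67364501953125, 46.77938461303711), 7.73762845993042) [ 291  126   47   48 1744] [0.5703 0.0951 0.014 ]
p100 ((314.74176025390625, 205.47512817382812), (33.514549255371094, 35.64531326293945), 86.59022521972656) [297 189  37  34 987] [0.5336 0.0682 0.014 ]
p50 ((314.912353515625, 249.19290161132812), (22.778230667114258, 26.354110717773438), 88.49516296386719) [302 238  27  24 505] [0.5027 0.0455 0.014 ]
0.04552082231415084 0.038334297233337165
yaw -53.94 tilt [ 0.0015 -0.    ] turnz 0.0007 shift [-0.4505  0.8263  0.1997] dist 0.19242026720339953
```

```bash
python3 - <<'E'
from h import *
for j in range(2):
    o,im=snap(f"w9{j}");print(o["clock"],o["position"],yaw(o),R.from_quat(o["ee_rot"]).as_matrix()[:2,2],o["joint_velocities"])
    for k,p in(("p200",(.5689,.0924,.014)),("p100",(.5322,.0656,.014)),("p50",(.5015,.0432,.014)),("500k",(.6117,.1236,.074))):
        e,s,q=blob(im,o,p,p[2],70 if k!="500k" else 150);print(k,np.array(e[0]),q)
E
```

```text
13.75 [0.5263 0.0617 0.1749] -53.942054687744125 [ 0.0015 -0.    ] [-0.0162  0.0254 -0.003  -0.0121  0.003  -0.0042 -0.0012]
p200 [315.7213 152.6681] [0.5688 0.0928 0.014 ]
p100 [315.8067 208.5283] [0.532  0.0659 0.014 ]
p50 [315.8701 252.1484] [0.501  0.0432 0.014 ]
500k [314.9539  77.6042] [0.6078 0.1218 0.074 ]
13.8 [0.5264 0.0621 0.1747] -53.90258177769594 [0.0012 0.0005] [-0.0104  0.0157 -0.0024 -0.0049  0.0004 -0.0016  0.0012]
p200 [316.2596 153.2074] [0.5688 0.0928 0.014 ]
p100 [316.3481 209.1055] [0.5321 0.0658 0.014 ]
p50 [316.2211 252.8139] [0.5009 0.0432 0.014 ]
500k [315.609   78.1655] [0.6078 0.1219 0.074 ]
```

Call:
send_rows(plan=[[[0,0,0,-0.02,0.038,0,0.52],[0,0,0,-0.04,0.075,0.01,0.52],[0,0,0,-0.05,0.09,0.02,0.52],[0,0,0,-0.06,0.11,0.03,0.52],[0,0,0,-0.06,0.11,0.03,0.52],[0,0,0,-0.06,0.11,0.03,0.52],[0,0,0,-0.06,0.11,0.03,0.52],[0,0,0,-0.05,0.09,0.02,0.52],[0,0,0,-0.035,0.06,0.02,0.52],[0,0,0,-0.018,0.035,0.01,0.52],[0,0,0,0,0,0,0.52],[0,0,0,0,0,0,0.52],[0,0,0,0,0,0,0.52]]])

```text
clock: 14.93
position: [0.5502, -0.1242, 0.1345]
ee_rot: [0.951, 0.31, 0.0, -0.0]
ft_force: [0.1, -1.2, 0.1]
grip_width: 0.521
grasp_force: 0.0
```

```bash
cat >> h.py <<'E'
def weigh(im,o,g,zb,rb,zk,rk):
    """weight near world xy g: Hough circles of body top edge and knob top; prints world centres"""
    l=[]
    for n,z,r in(("knob",zk,rk),("body",zb,rb)):
        u,v=proj("wrist",(*g,z),o);rp=r*cam("wrist",o)[0][0,0]/np.linalg.norm(cam("wrist",o)[1][:3,3]-[*g,z])
        out,c=circ(im,u,v,rp,win=2,tol=.12);l.append(cv2.resize(c,(400,400)))
        for t in out[:2]: print(n,"exp",np.array([u,v,rp]),"got",np.array(t),ray("wrist",t[0],t[1],z,o))
    return np.hstack(l)
E
python3 - <<'E'
from h import *
o,im=snap("w10");print(o["position"],yaw(o))
cv2.imwrite("pics/c10.png",weigh(im,o,(.5505,-.125),.026,.016,.046,.011))
h=cv2.cvtColor(im,cv2.COLOR_BGR2GRAY);u,v=[int(a) for a in proj("wrist",(.5505,-.125,.046),o)];print(u,v)
print("col",[(j,int(h[j,u])) for j in range(v-44,v+44,2)]);print("row",[(j,int(h[v,j])) for j in range(u-44,u+44,2)])
E
```

```text
[ 0.5502 -0.1242  0.1345] -53.82590309056662
knob exp [317.2934 241.7676  16.6712] got [317.625  239.      16.6733] [ 0.5522 -0.1241  0.046 ]
knob exp [317.2934 241.7676  16.6712] got [324.75  233.375  16.237] [ 0.558  -0.1255  0.046 ]
317 241
col [(197, 55), (199, 56), (201, 57), (203, 58), (205, 117), (207, 124), (209, 125), (211, 208), (213, 225), (215, 242), (217, 242), (219, 221), (221, 129), (223, 127), (225, 206), (227, 237), (229, 234), (231, 236), (233, 237), (235, 237), (237, 236), (239, 234), (241, 232), (243, 232), (245, 230), (247, 230), (249, 231), (251, 158), (253, 131), (255, 117), (257, 54), (259, 50), (261, 49), (263, 51), (265, 49), (267, 50), (269, 48), (271, 49), (273, 46), (275, 48), (277, 47), (279, 46), (281, 43), (283, 46)]
row [(273, 49), (275, 52), (277, 50), (279, 50), (281, 50), (283, 48), (285, 52), (287, 52), (289, 52), (291, 52), (293, 52), (295, 51), (297, 57), (299, 151), (301, 224), (303, 216), (305, 226), (307, 229), (309, 232), (311, 233), (313, 231), (315, 232), (317, 232), (319, 232), (321, 231), (323, 231), (325, 232), (327, 232), (329, 230), (331, 227), (333, 221), (335, 227), (337, 221), (339, 86), (341, 65), (343, 66), (345, 69), (347, 67), (349, 67), (351, 67), (353, 69), (355, 69), (357, 71), (359, 69)]
```

View pics/c10.png

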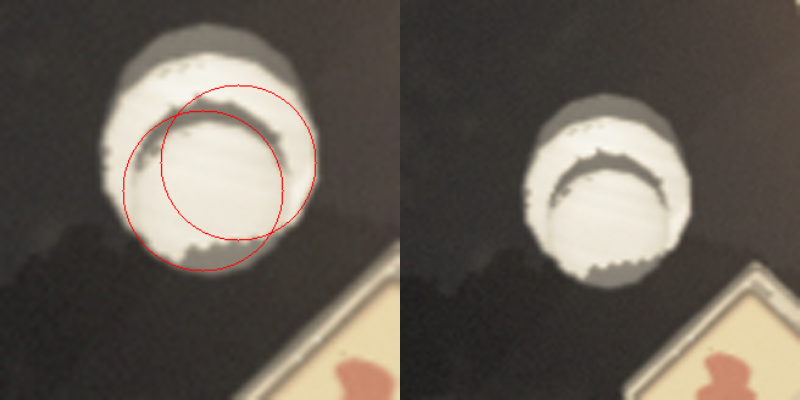

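The crop shows the 200's knob at about (319,240), giving world (0.552,-0.125). The card at lower right is flat. I descend and grip.

Call:
send_rows(plan=[[[0,0,0,0.005,0.01,0.04,0.52],[0,0,0,0,0,0.08,0.52],[0,0,0,0,0,0.1,0.52],[0,0,0,0,0,0.1,0.52],[0,0,0,0,0,0.09,0.52],[0,0,0,0,0,0.07,0.52],[0,0,0,0,0,0.045,0.52],[0,0,0,0,0,0.025,0.52],[0,0,0,0,0,0,0.52],[0,0,0,0,0,0,0.52],[0,0,0,0,0,0,0.42],[0,0,0,0,0,0,0.34],[0,0,0,0,0,0,0.28],[0,0,0,0,0,0,0.22],[0,0,0,0,0,0,0.15],[0,0,0,0,0,0,0.05],[0,0,0,0,0,0,0.05],[0,0,0,0,0,0,0.05]]], squeeze=50)

```text
clock: 16.48
position: [0.5522, -0.1268, 0.0249]
ee_rot: [0.951, 0.31, 0.0, 0.0]
ft_force: [-2.1, 0.9, 5.2]
grip_width: 0.223
grasp_force: 48.7
```

Gripped at 0.223, as expected for the 22 mm knob. Lift.

Call:
send_rows(plan=[[[0,0,0,0,0,-0.01,0.05],[0,0,0,0,0,-0.02,0.05],[0,0,0,0,0,-0.03,0.05],[0,0,0,0,0,-0.045,0.05],[0,0,0,0,0,-0.06,0.05],[0,0,0,0,0,-0.075,0.05],[0,0,0,0,0,-0.085,0.05],[0,0,0,0,0,-0.085,0.05],[0,0,0,0,0,-0.085,0.05],[0,0,0,0,0,-0.08,0.05],[0,0,0,0,0,-0.06,0.05],[0,0,0,0,0,-0.045,0.05],[0,0,0,0,0,-0.03,0.05],[0,0,0,0,0,-0.015,0.05],[0,0,0,0,0,0,0.05],[0,0,0,0,0,0,0.05]]])

```text
clock: 17.82
position: [0.5515, -0.127, 0.1685]
ee_rot: [0.951, 0.309, -0.0, -0.0]
ft_force: [-0.1, -0.2, -2.5]
grip_width: 0.223
grasp_force: 48.9
```

```bash
python3 - <<'E'
from h import *
o=get_obs();print(o["position"],o["grip_width"],o["ft_force"]);to((.5681,.0922,.17))
E
```

```text
[ 0.5515 -0.127   0.1685] 0.2228947705277672 [-0.0703 -0.1655 -2.4743]
yaw -53.94 tilt [-0.0009  0.0002] turnz 0.0006 shift [ 0.7114 -0.8377 -0.0074] dist 0.2198058990199357
```

Call:
send_rows(plan=[[[0,0,0,0.014,-0.016,0,0.05],[0,0,0,0.027,-0.032,0,0.05],[0,0,0,0.041,-0.048,0,0.05],[0,0,0,0.055,-0.065,0,0.05],[0,0,0,0.055,-0.065,0,0.05],[0,0,0,0.055,-0.065,0,0.05],[0,0,0,0.055,-0.065,0,0.05],[0,0,0,0.055,-0.065,0,0.05],[0,0,0,0.055,-0.064,0,0.05],[0,0,0,0.055,-0.064,0,0.05],[0,0,0,0.055,-0.064,0,0.05],[0,0,0,0.054,-0.064,0,0.05],[0,0,0,0.054,-0.064,0,0.05],[0,0,0,0.04,-0.048,0,0.05],[0,0,0,0.027,-0.032,0,0.05],[0,0,0,0.014,-0.016,0,0.05],[0,0,0,0,0,0,0.05],[0,0,0,0,0,0,0.05],[0,0,0,0,0,0,0.05],[0,0,0,0,0,0,0.05]]])

```text
clock: 19.48
position: [0.5683, 0.091, 0.169]
ee_rot: [0.951, 0.309, -0.0, 0.0]
ft_force: [-1.0, 0.3, -2.2]
grip_width: 0.226
grasp_force: 48.9
```

```bash
python3 - <<'E'
from h import *
to((.5681,.0922,.055))
E
```

```text
yaw -54.03 tilt [-0.     -0.0005] turnz -0.0003 shift [ 0.0027 -0.0057  0.5702] dist 0.11404897331998308
```

Call:
send_rows(plan=[[[0,0,0,0.003,-0.006,0.02,0.05],[0,0,0,0,0,0.05,0.05],[0,0,0,0,0,0.08,0.05],[0,0,0,0,0,0.09,0.05],[0,0,0,0,0,0.09,0.05],[0,0,0,0,0,0.08,0.05],[0,0,0,0,0,0.07,0.05],[0,0,0,0,0,0.05,0.05],[0,0,0,0,0,0.03,0.05],[0,0,0,0,0,0.01,0.05],[0,0,0,0,0,0,0.05],[0,0,0,0,0,0,0.05],[0,0,0,0,0,0,0.05]]])

```text
clock: 20.57
position: [0.5686, 0.0935, 0.0559]
ee_rot: [0.951, 0.309, 0.001, 0.0]
ft_force: [0.6, 0.4, -2.7]
grip_width: 0.23
grasp_force: 48.9
```

```bash
cat >> h.py <<'E'
def rimcheck(c,r):
    """wrist column through the pocket: rows of the orange->felt/dark edge ahead (+x) vs predicted chamfer rim"""
    o,im=snap("rim%d"%int(get_obs()["clock"]*100));M=R.from_quat(o["ee_rot"]).as_matrix()
    h=cv2.cvtColor(im,cv2.COLOR_BGR2HSV);u,v=proj("wrist",np.array([*c,.026])+M@[r,0,0],o)
    print("rim exp",u,v,"felt floor edge exp",proj("wrist",np.array([*c,.014])+M@[r-.003,0,0],o)[1],[(j,int(h[j,int(u)][1]),int(h[j,int(u)][2])) for j in range(int(v)-12,int(v)+22,2)])
E
python3 - <<'E'
from h import *
rimcheck((.5688,.0927),.022);to((.5681,.0922,.039));print(get_obs()["ft_force"])
E
```

```text
rim exp 317.56154901491766 233.44771632988238 felt floor edge exp 232.87687114005234 [(221, 35, 216), (223, 39, 211), (225, 38, 186), (227, 97, 169), (229, 151, 166), (231, 148, 164), (233, 145, 146), (235, 141, 121), (237, 97, 137), (239, 37, 167), (241, 39, 182), (243, 37, 174), (245, 39, 118), (247, 37, 111), (249, 38, 121), (251, 37, 124), (253, 36, 122)]
yaw -53.95 tilt [0.0014 0.    ] turnz 0.0006 shift [-0.0055  0.0038  0.0844] dist 0.01693945234647046
[-0.7617  0.5485 -2.0035]
```

Call:
send_rows(plan=[[[0,0,0,-0.005,0.004,0.01,0.05],[0,0,0,0,0,0.02,0.05],[0,0,0,0,0,0.02,0.05],[0,0,0,0,0,0.015,0.05],[0,0,0,0,0,0.01,0.05],[0,0,0,0,0,0.003,0.05],[0,0,0,0,0,0.002,0.05],[0,0,0,0,0,0,0.05],[0,0,0,0,0,0,0.05]]])

```text
clock: 21.37
position: [0.5677, 0.0922, 0.0392]
ee_rot: [0.951, 0.31, 0.0, 0.0]
ft_force: [-0.2, -0.5, -2.3]
grip_width: 0.227
grasp_force: 48.9
```

Call:
send_rows(plan=[[[0,0,0,0,0,0.002,0.05],[0,0,0,0,0,0.002,0.05],[0,0,0,0,0,0.002,0.05],[0,0,0,0,0,0,0.05]]])

```text
clock: 21.7
position: [0.5682, 0.0925, 0.0389]
ee_rot: [0.951, 0.31, 0.001, 0.0]
ft_force: [-2.3, 0.7, 7.0]
grip_width: 0.229
grasp_force: 49.8
```

Seated at TCP z 0.0389, as predicted. Release, rise and turn for the 100.

Call:
send_rows(plan=[[[0,0,0,0,0,0,0.25],[0,0,0,0,0,0,0.33],[0,0,0,0,0,0,0.42],[0,0,0,0,0,0,0.5],[0,0,0,0,0,0,0.5],[0,0,0,0,0,-0.03,0.5],[0,0,0,0,0,-0.06,0.5],[0,0,0,0,0,-0.1,0.5],[0,0,0,0,0,-0.12,0.5],[0,0,0.03,0,0,-0.12,0.5],[0,0,0.06,0,0,-0.1,0.5],[0,0,0.07,0,0,-0.06,0.5],[0,0,0.07,0,0,-0.03,0.5],[0,0,0.07,0,0,0,0.5],[0,0,0.07,0,0,0,0.5],[0,0,0.07,0,0,0,0.5],[0,0,0.07,0,0,0,0.5],[0,0,0.06,0,0,0,0.5],[0,0,0.023,0,0,0,0.5],[0,0,0,0,0,0,0.5]]])

```text
clock: 23.37
position: [0.5678, 0.0924, 0.1631]
ee_rot: [0.991, -0.13, 0.001, -0.0]
ft_force: [0.3, -0.6, -0.2]
grip_width: 0.501
grasp_force: 0.0
```

```bash
python3 - <<'E'
from h import *
to((.508,-.223,.125),-105)
E
```

```text
yaw -104.98 tilt [0.0012 0.0001] turnz 0.0002 shift [0.1193 1.6008 0.1907] dist 0.3232961205045446
```

Call:
send_rows(plan=[[[0,0,0,0.002,0.029,0,0.5],[0,0,0,0.004,0.057,0,0.5],[0,0,0,0.006,0.086,0,0.5],[0,0,0,0.0085,0.114,0,0.5],[0,0,0,0.0085,0.114,0.01,0.5],[0,0,0,0.0085,0.114,0.01,0.5],[0,0,0,0.0085,0.114,0.02,0.5],[0,0,0,0.0085,0.114,0.02,0.5],[0,0,0,0.0085,0.114,0.02,0.5],[0,0,0,0.0085,0.114,0.02,0.5],[0,0,0,0.0085,0.114,0.02,0.5],[0,0,0,0.0085,0.114,0.02,0.5],[0,0,0,0.0085,0.114,0.02,0.5],[0,0,0,0.0085,0.114,0.02,0.5],[0,0,0,0.006,0.086,0.01,0.5],[0,0,0,0.004,0.057,0,0.5],[0,0,0,0.002,0.029,0,0.5],[0,0,0,0,0,0,0.5],[0,0,0,0,0,0,0.5],[0,0,0,0,0,0,0.5]]])

```text
clock: 25.03
position: [0.5086, -0.2215, 0.1242]
ee_rot: [0.992, -0.129, 0.0, -0.0]
ft_force: [0.4, -0.5, -0.6]
grip_width: 0.5
grasp_force: 0.0
```

```bash
cat >> h.py <<'E'
def extents(im,o,g,zk,rk,zb,rb):
    """silhouette (non-background, brighter than the dark worktop) around the weight: bbox of knob/body, grey profile"""
    G=cv2.cvtColor(im,cv2.COLOR_BGR2GRAY);u,v=[int(round(a)) for a in proj("wrist",(*g,zk),o)]
    w=40;m=(G[v-w:v+w,u-w:u+w]>88).astype(np.uint8);n,l,st,ce=cv2.connectedComponentsWithStats(m);i=np.bincount(l[w-5:w+5,w-5:w+5].ravel()*(m[w-5:w+5,w-5:w+5].ravel()>0)).argmax()
    x,y,ww,hh,a=st[i];x+=u-w;y+=v-w
    M=R.from_quat(o["ee_rot"]).as_matrix();c0=np.array([*g])
    # knob front (low) edge: bottom of the silhouette; sides: body width
    low=proj("wrist",np.array([*g,zk])+M@[-rk,0,0],o);L,Rr=proj("wrist",np.array([*g,zb])+M@[0,-rb,0],o),proj("wrist",np.array([*g,zb])+M@[0,rb,0],o)
    bt=proj("wrist",np.array([*g,0])+M@[rb,0,0],o)
    print("silhouette l,r",x,x+ww,"top,bottom",y,y+hh,"| exp l,r",L[0],Rr[0],"top(base edge)",bt[1],"bottom(knob)",low[1])
E
python3 - <<'E'
from h import *
o,im=snap("w11");print(o["position"],yaw(o))
g=(.508,-.223);weigh(im,o,g,.021,.0125,.039,.009);extents(im,o,g,.039,.009,.021,.0125)
G=cv2.cvtColor(im,cv2.COLOR_BGR2GRAY);u,v=[int(a) for a in proj("wrist",(*g,.039),o)];print(u,v)
print("col",[(j,int(G[j,u])) for j in range(v-44,v+44,2)])
E
```

```text
[ 0.5086 -0.2215  0.1242] -104.8020896688324
knob exp [316.1773 244.3212  13.8014] got [315.5    243.875   13.1377] [ 0.5084 -0.2227  0.039 ]
body exp [316.1676 236.738   17.9198] got [315.75   232.75    18.7815] [ 0.5109 -0.2235  0.021 ]
silhouette l,r 298 334 top,bottom 214 257 | exp l,r 298.2449432917206 334.08875533629106 top(base edge) 212.72774098712847 bottom(knob) 257.3742620629156
316 244
col [(200, 64), (202, 64), (204, 64), (206, 66), (208, 61), (210, 61), (212, 61), (214, 111), (216, 110), (218, 127), (220, 223), (222, 229), (224, 237), (226, 169), (228, 109), (230, 131), (232, 232), (234, 241), (236, 246), (238, 245), (240, 182), (242, 177), (244, 182), (246, 176), (248, 173), (250, 171), (252, 173), (254, 162), (256, 106), (258, 47), (260, 49), (262, 47), (264, 48), (266, 56), (268, 60), (270, 60), (272, 56), (274, 53), (276, 56), (278, 59), (280, 60), (282, 58), (284, 58), (286, 57)]
```

The silhouette matches the prediction within 1 px: the 100 is at (0.508,-0.223).

Call:
send_rows(plan=[[[0,0,0,-0.001,0.008,0.04,0.45],[0,0,0,0,0,0.07,0.45],[0,0,0,0,0,0.09,0.45],[0,0,0,0,0,0.09,0.45],[0,0,0,0,0,0.08,0.45],[0,0,0,0,0,0.06,0.45],[0,0,0,0,0,0.05,0.45],[0,0,0,0,0,0.03,0.45],[0,0,0,0,0,0.01,0.45],[0,0,0,0,0,0,0.45],[0,0,0,0,0,0,0.38],[0,0,0,0,0,0,0.3],[0,0,0,0,0,0,0.24],[0,0,0,0,0,0,0.18],[0,0,0,0,0,0,0.1],[0,0,0,0,0,0,0.05],[0,0,0,0,0,0,0.05],[0,0,0,0,0,0,0.05]]], squeeze=40)

```text
clock: 26.58
position: [0.5082, -0.2243, 0.0205]
ee_rot: [0.992, -0.13, 0.001, 0.0]
ft_force: [-0.4, 2.5, 5.9]
grip_width: 0.178
grasp_force: 39.0
```

Call:
send_rows(plan=[[[0,0,0,0,0,-0.01,0.05],[0,0,0,0,0,-0.025,0.05],[0,0,0,0,0,-0.04,0.05],[0,0,0,0,0,-0.06,0.05],[0,0,0,0,0,-0.08,0.05],[0,0,0,0,0,-0.09,0.05],[0,0,0,0,0,-0.09,0.05],[0,0,0,0,0,-0.09,0.05],[0,0,-0.03,0,0,-0.08,0.05],[0,0,-0.06,0,0,-0.07,0.05],[0,0,-0.07,0,0,-0.05,0.05],[0,0,-0.07,0,0,-0.03,0.05],[0,0,-0.07,0,0,-0.01,0.05],[0,0,-0.07,0,0,0,0.05],[0,0,-0.07,0,0,0,0.05],[0,0,-0.07,0,0,0,0.05],[0,0,-0.06,0,0,0,0.05],[0,0,-0.023,0,0,0,0.05],[0,0,0,0,0,0,0.05],[0,0,0,0,0,0,0.05]]])

```text
clock: 28.25
position: [0.5075, -0.2244, 0.1657]
ee_rot: [0.951, 0.309, 0.0, 0.0]
ft_force: [-0.2, 0.3, -1.1]
grip_width: 0.18
grasp_force: 38.8
```

```bash
python3 - <<'E'
from h import *
o=get_obs();print(o["grip_width"],o["ft_force"]);to((.5321,.0658,.165))
E
```

```text
0.1802299288690484 [-0.2172  0.2515 -1.112 ]
yaw -54.04 tilt [ 0.0006 -0.0005] turnz -0.0004 shift [ 0.9521 -1.1015  0.0036] dist 0.29120014926017423
```

Call:
send_rows(plan=[[[0,0,0,0.017,-0.02,0,0.05],[0,0,0,0.034,-0.039,0,0.05],[0,0,0,0.051,-0.059,0,0.05],[0,0,0,0.068,-0.079,0,0.05],[0,0,0,0.068,-0.079,0,0.05],[0,0,0,0.068,-0.079,0,0.05],[0,0,0,0.068,-0.079,0,0.05],[0,0,0,0.068,-0.079,0,0.05],[0,0,0,0.068,-0.079,0,0.05],[0,0,0,0.068,-0.079,0,0.05],[0,0,0,0.068,-0.079,0,0.05],[0,0,0,0.068,-0.078,0,0.05],[0,0,0,0.068,-0.078,0,0.05],[0,0,0,0.068,-0.078,0,0.05],[0,0,0,0.051,-0.059,0,0.05],[0,0,0,0.034,-0.039,0,0.05],[0,0,0,0.017,-0.02,0,0.05],[0,0,0,0,0,0,0.05],[0,0,0,0,0,0,0.05],[0,0,0,0,0,0,0.05]]])

```text
clock: 29.92
position: [0.5318, 0.0648, 0.1648]
ee_rot: [0.951, 0.309, -0.0, 0.0]
ft_force: [0.8, 0.4, -1.3]
grip_width: 0.18
grasp_force: 38.8
```

```bash
python3 - <<'E'
from h import *
to((.5323,.066,.0505))
E
```

```text
yaw -54.03 tilt [-0.0001 -0.0006] turnz -0.0004 shift [ 0.0057 -0.0032  0.5717] dist 0.1143384276763684
```

Call:
send_rows(plan=[[[0,0,0,0.002,-0.001,0.02,0.05],[0,0,0,0,0,0.05,0.05],[0,0,0,0,0,0.08,0.05],[0,0,0,0,0,0.09,0.05],[0,0,0,0,0,0.09,0.05],[0,0,0,0,0,0.08,0.05],[0,0,0,0,0,0.07,0.05],[0,0,0,0,0,0.05,0.05],[0,0,0,0,0,0.03,0.05],[0,0,0,0,0,0.01,0.05],[0,0,0,0,0,0,0.05],[0,0,0,0,0,0,0.05],[0,0,0,0,0,0,0.05]]])

```text
clock: 31.0
position: [0.5325, 0.0664, 0.0517]
ee_rot: [0.951, 0.309, 0.001, 0.0]
ft_force: [0.3, -0.6, -0.6]
grip_width: 0.181
grasp_force: 38.9
```

```bash
python3 - <<'E'
from h import *
rimcheck((.5321,.0658),.0185);to((.5323,.066,.0345));print(get_obs()["ft_force"])
E
```

```text
rim exp 316.4564795629534 243.50203537778467 felt floor edge exp 242.29018768723233 [(231, 131, 171), (233, 151, 172), (235, 158, 186), (237, 158, 184), (239, 156, 186), (241, 151, 184), (243, 145, 141), (245, 139, 136), (247, 46, 193), (249, 37, 215), (251, 40, 208), (253, 40, 211), (255, 39, 149), (257, 37, 117), (259, 39, 123), (261, 37, 130), (263, 38, 141)]
yaw -53.95 tilt [ 0.0014 -0.0001] turnz 0.0006 shift [-0.0022  0.0013  0.0857] dist 0.0171478869259108
[ 0.2383 -0.1297 -0.6815]
```

Rim as predicted (243). Lowering .0857 units to the floor, the last bit gently.

Call:
send_rows(plan=[[[0,0,0,-0.002,0.001,0.01,0.05],[0,0,0,0,0,0.02,0.05],[0,0,0,0,0,0.02,0.05],[0,0,0,0,0,0.015,0.05],[0,0,0,0,0,0.01,0.05],[0,0,0,0,0,0.005,0.05],[0,0,0,0,0,0.003,0.05],[0,0,0,0,0,0.002,0.05],[0,0,0,0,0,0,0.05],[0,0,0,0,0,0,0.05]]])

```text
clock: 31.88
position: [0.5322, 0.0663, 0.0346]
ee_rot: [0.951, 0.31, 0.001, 0.0]
ft_force: [-0.8, 0.7, 5.2]
grip_width: 0.18
grasp_force: 39.5
```

Call:
send_rows(plan=[[[0,0,0,0,0,0,0.2],[0,0,0,0,0,0,0.28],[0,0,0,0,0,0,0.36],[0,0,0,0,0,0,0.42],[0,0,0,0,0,-0.03,0.42],[0,0,0,0,0,-0.08,0.42],[0,0,0,0,0,-0.14,0.42],[0,0,0,0,0,-0.16,0.42],[0,0,0,0,0,-0.14,0.42],[0,0,0,-0.009,-0.02,-0.07,0.42],[0,0,0,-0.017,-0.041,0,0.42],[0,0,0,-0.026,-0.062,0.02,0.42],[0,0,0,-0.034,-0.082,0.03,0.42],[0,0,0,-0.034,-0.082,0.03,0.42],[0,0,0,-0.034,-0.082,0.04,0.42],[0,0,0,-0.034,-0.082,0.04,0.42],[0,0,0,-0.034,-0.082,0.03,0.42],[0,0,0,-0.026,-0.062,0.02,0.42],[0,0,0,-0.017,-0.041,0.01,0.42],[0,0,0,-0.009,-0.02,0,0.42]]])

```text
clock: 33.55
position: [0.4091, 0.1403, 0.1135]
ee_rot: [0.951, 0.31, -0.0, 0.0]
ft_force: [0.4, 0.6, 0.0]
grip_width: 0.418
grasp_force: 0.0
```

Call:
send_rows(plan=[[[0,0,0,0,0,0,0.42],[0,0,0,0,0,0,0.42],[0,0,0,0,0,0,0.42],[0,0,0,0,0,0,0.42]]])

```text
clock: 33.88
position: [0.4109, 0.1395, 0.1141]
ee_rot: [0.951, 0.309, 0.0, -0.0]
ft_force: [-0.9, -1.0, 0.4]
grip_width: 0.423
grasp_force: 0.0
```

```bash
cat > m50.py <<'E'
from h import *
import sys
g=tuple(map(float,sys.argv[1:3]))
o,im=snap("w12_%s"%sys.argv[1]);print(o["position"],yaw(o))
weigh(im,o,g,.018,.0095,.033,.007);extents(im,o,g,.033,.007,.018,.0095)
to((*g,.0175))
E
python3 m50.py .410 .140
```

```text
[0.4109 0.1395 0.1141] -53.99730941813956
knob exp [314.5379 245.3471  10.914 ] got [307.5    243.      11.3453] [0.4086 0.1446 0.033 ]
body exp [314.6211 238.791   13.9871] got [309.    238.625  14.083] [0.4078 0.1432 0.018 ]
silhouette l,r 294 322 top,bottom 221 255 | exp l,r 300.6329385477263 328.60882285018124 top(base edge) 219.04315525388662 bottom(knob) 255.68219514857617
yaw -53.99 tilt [0.0002 0.0002] turnz 0.0001 shift [-0.0016 -0.0041  0.4825] dist 0.09650976209025035
```

The 50 sits 4.5 mm to tool −y, at (0.4075,0.1437).

```bash
python3 m50.py .4075 .1437
```

```text
[0.4107 0.1395 0.114 ] -53.988066712842
knob exp [307.7824 245.0195  10.9177] got [307.625  244.5     10.3395] [0.4077 0.144  0.033 ]
body exp [308.2439 238.4752  13.9917] got [308.25   234.5     14.6135] [0.4098 0.1453 0.018 ]
silhouette l,r 294 322 top,bottom 220 255 | exp l,r 294.2479819260454 322.2392942777223 top(base edge) 218.7307099719965 bottom(knob) 255.3631346291624
yaw -53.98 tilt [0.0001 0.0002] turnz 0.0002 shift [-0.0005 -0.0257  0.4822] dist 0.09658621644062466
```

Call:
send_rows(plan=[[[0,0,0,0,-0.012,0.03,0.4],[0,0,0,0,-0.014,0.06,0.4],[0,0,0,0,0,0.08,0.4],[0,0,0,0,0,0.09,0.4],[0,0,0,0,0,0.08,0.4],[0,0,0,0,0,0.06,0.4],[0,0,0,0,0,0.045,0.4],[0,0,0,0,0,0.025,0.4],[0,0,0,0,0,0.012,0.4],[0,0,0,0,0,0,0.4],[0,0,0,0,0,0,0.3],[0,0,0,0,0,0,0.24],[0,0,0,0,0,0,0.19],[0,0,0,0,0,0,0.14],[0,0,0,0,0,0,0.1],[0,0,0,0,0,0,0.04],[0,0,0,0,0,0,0.04],[0,0,0,0,0,0,0.04]]], squeeze=30)

```text
clock: 35.48
position: [0.4077, 0.1441, 0.018]
ee_rot: [0.951, 0.309, 0.0, 0.0]
ft_force: [0.1, -0.9, 6.4]
grip_width: 0.128
grasp_force: 29.4
```

Gripped (0.128, consistent with the 14 mm knob). Lift and carry.

Call:
send_rows(plan=[[[0,0,0,0,0,-0.01,0.04],[0,0,0,0,0,-0.025,0.04],[0,0,0,0,0,-0.04,0.04],[0,0,0,0,0,-0.06,0.04],[0,0,0,0,0,-0.08,0.04],[0,0,0,0,0,-0.08,0.04],[0,0,0,0,0,-0.08,0.04],[0,0,0,0,0,-0.08,0.04],[0,0,0,0,0,-0.06,0.04],[0,0,0,0,0,-0.04,0.04],[0,0,0,0,0,-0.025,0.04],[0,0,0,0,0,-0.01,0.04],[0,0,0,0,0,0,0.04],[0,0,0,0,0,0,0.04],[0,0,0,0,0,0,0.04]]])

```text
clock: 36.73
position: [0.4067, 0.1439, 0.1349]
ee_rot: [0.951, 0.31, -0.001, -0.0]
ft_force: [0.1, 0.5, -0.1]
grip_width: 0.129
grasp_force: 29.2
```

```bash
python3 - <<'E'
from h import *
o=get_obs();print(o["grip_width"],o["ft_force"]);to((.5010,.0434,.13))
E
```

```text
0.1288297313300651 [ 0.0634  0.5126 -0.1207]
yaw -53.94 tilt [-0.0011 -0.0002] turnz 0.0007 shift [0.0859 0.6835 0.0243] dist 0.1378667095066918
```

Call:
send_rows(plan=[[[0,0,0,0.002,0.017,0,0.04],[0,0,0,0.004,0.034,0,0.04],[0,0,0,0.006,0.051,0,0.04],[0,0,0,0.0085,0.068,0,0.04],[0,0,0,0.0085,0.068,0,0.04],[0,0,0,0.0085,0.068,0,0.04],[0,0,0,0.0085,0.068,0,0.04],[0,0,0,0.0085,0.068,0,0.04],[0,0,0,0.0085,0.068,0,0.04],[0,0,0,0.0085,0.068,0,0.04],[0,0,0,0.006,0.051,0,0.04],[0,0,0,0.004,0.034,0,0.04],[0,0,0,0.002,0.017,0,0.04],[0,0,0,0,0,0,0.04],[0,0,0,0,0,0,0.04],[0,0,0,0,0,0,0.04],[0,0,0,0,0,0,0.04]]])

```text
clock: 38.15
position: [0.5004, 0.0445, 0.1356]
ee_rot: [0.951, 0.31, 0.0, 0.0]
ft_force: [1.4, 0.1, -1.5]
grip_width: 0.126
grasp_force: 29.2
```

```bash
python3 - <<'E'
from h import *
to((.5010,.0434,.048))
E
```

```text
yaw -53.89 tilt [ 0.0001 -0.0001] turnz 0.0013 shift [-0.0009  0.006   0.438 ] dist 0.08760762178899459
```

Call:
send_rows(plan=[[[0,0,0,0,0.003,0.02,0.04],[0,0,0,0,0,0.05,0.04],[0,0,0,0,0,0.07,0.04],[0,0,0,0,0,0.08,0.04],[0,0,0,0,0,0.075,0.04],[0,0,0,0,0,0.06,0.04],[0,0,0,0,0,0.045,0.04],[0,0,0,0,0,0.025,0.04],[0,0,0,0,0,0.01,0.04],[0,0,0,0,0,0,0.04],[0,0,0,0,0,0,0.04],[0,0,0,0,0,0,0.04],[0,0,0,0,0,0,0.04]]])

```text
clock: 39.23
position: [0.5015, 0.0434, 0.0491]
ee_rot: [0.951, 0.309, 0.0, 0.0]
ft_force: [0.0, -0.5, -0.7]
grip_width: 0.129
grasp_force: 29.2
```

```bash
python3 - <<'E'
from h import *
rimcheck((.5010,.0434),.01525);to((.5010,.0434,.032));print(get_obs()["ft_force"])
E
```

```text
rim exp 315.4297988834875 250.8985164695536 felt floor edge exp 249.2049330162631 [(238, 36, 246), (240, 128, 244), (242, 126, 246), (244, 128, 246), (246, 129, 246), (248, 131, 246), (250, 135, 228), (252, 120, 227), (254, 3, 247), (256, 1, 247), (258, 5, 247), (260, 2, 247), (262, 20, 241), (264, 41, 201), (266, 38, 217), (268, 33, 222), (270, 33, 223)]
yaw -53.95 tilt [ 0.001  -0.0002] turnz 0.0006 shift [-0.0016 -0.0013  0.0849] dist 0.016993563566329986
[ 0.6155 -0.0637 -0.4593]
```

Rim edge at about row 250 matches. Lower.

Call:
send_rows(plan=[[[0,0,0,-0.001,-0.001,0.01,0.04],[0,0,0,0,0,0.02,0.04],[0,0,0,0,0,0.02,0.04],[0,0,0,0,0,0.015,0.04],[0,0,0,0,0,0.01,0.04],[0,0,0,0,0,0.004,0.04],[0,0,0,0,0,0.003,0.04],[0,0,0,0,0,0.002,0.04],[0,0,0,0,0,0,0.04],[0,0,0,0,0,0,0.04]]])

```text
clock: 40.12
position: [0.5011, 0.0436, 0.0321]
ee_rot: [0.951, 0.31, 0.0, 0.0]
ft_force: [-2.0, -0.3, 5.2]
grip_width: 0.13
grasp_force: 29.9
```

Seated. Release, rise and back off so the camera sees the whole row.

Call:
send_rows(plan=[[[0,0,0,0,0,0,0.15],[0,0,0,0,0,0,0.22],[0,0,0,0,0,0,0.3],[0,0,0,0,0,0,0.38],[0,0,0,0,0,-0.03,0.38],[0,0,0,0,0,-0.07,0.38],[0,0,0,0,0,-0.12,0.38],[0,0,0,0,0,-0.14,0.38],[0,0,0,0,0,-0.14,0.38],[0,0,0,0,0,-0.13,0.38],[0,0,0,0,0,-0.08,0.38],[0,0,0,-0.03,0,-0.04,0.38],[0,0,0,-0.04,0,0,0.38],[0,0,0,-0.03,0,0,0.38],[0,0,0,0,0,0,0.38],[0,0,0,0,0,0,0.38],[0,0,0,0,0,0,0.38],[0,0,0,0,0,0,0.38]]])

```text
clock: 41.62
position: [0.4844, 0.0318, 0.1811]
ee_rot: [0.951, 0.31, -0.0, -0.0]
ft_force: [-0.2, 0.5, -0.5]
grip_width: 0.382
grasp_force: 0.0
```

```bash
python3 - <<'E'
from h import *
o,im=snap("w20");print(o["position"],o["clock"])
s=optics.camera("scene")[:,:,::-1]
cv2.imwrite("pics/g.png",np.hstack([cv2.resize(im[0:320,200:440],(400,533)),cv2.resize(s[150:260,215:297],(397,533))]))
E
```

```text
[0.4844 0.0318 0.1811] 41.6167
```

View pics/g.png

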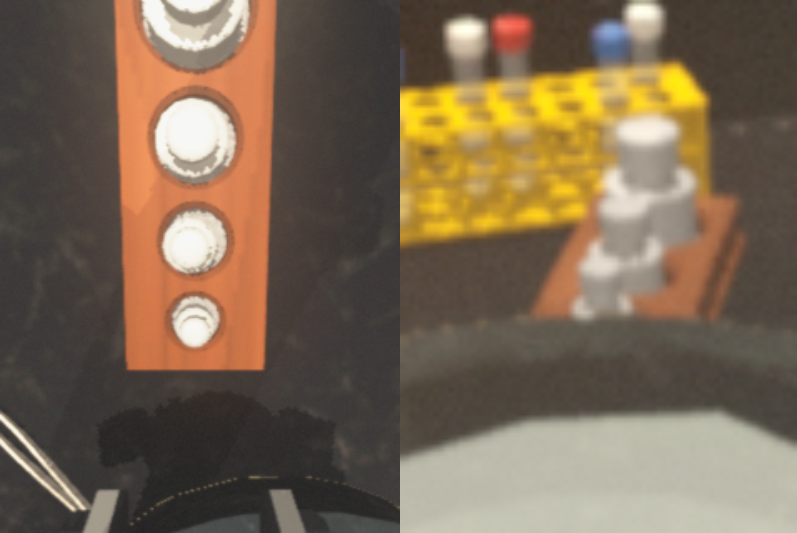

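The picture shows all four standing in their own pockets, in order of size. The 100's knob at (188,243) looks slightly left of its body, so I check that numerically.

```bash
python3 - <<'E'
from h import *
o=get_obs();im=cv2.imread("pics/w20.png");G=cv2.cvtColor(im,cv2.COLOR_BGR2GRAY)
for n,c,zk,rk,zb,rb in(("200",(.5688,.0927),.060,.011,.040,.016),("100",(.5321,.0658),.053,.009,.035,.0125),("50",(.5010,.0433),.047,.007,.032,.0095)):
    print(n,"exp knob",proj("wrist",(*c,zk),o),"body",proj("wrist",(*c,zb),o),"floor",proj("wrist",(*c,.014),o))
    for z,r in((zk,rk),(zb,rb)):
        u,v=proj("wrist",(*c,z),o);rp=r*379.8/np.linalg.norm(cam("wrist",o)[1][:3,3]-[*c,z])
        out,_=circ(im,u,v,rp,win=1.6,tol=.15);print("  r",round(rp,1),[tuple(np.round(t,1)) for t in out[:3]])
u,v=[int(a) for a in proj("wrist",(.5321,.0658,.053),o)]
for dv in(-10,-6,-2,2,6,10): print(v+dv,[int(x) for x in G[v+dv,u-26:u+27]])
E
```

```text
200 exp knob [316.9614  77.0602] body [316.9111  80.6052] floor [316.8555  84.5279]
  r 15.2 []
  r 20.6 [(np.float32(314.4), np.float32(77.2), np.float32(21.2)), (np.float32(323.0), np.float32(86.6), np.float32(21.9)), (np.float32(314.4), np.float32(77.2), np.float32(18.8))]
100 exp knob [317.0194 147.209 ] body [316.9735 146.0191] floor [316.9265 144.7985]
  r 12.2 [(np.float32(308.4), np.float32(147.8), np.float32(12.4))]
  r 15.9 [(np.float32(311.5), np.float32(147.1), np.float32(14.7))]
50 exp knob [316.7484 198.8304] body [316.7248 195.4392] floor [316.6992 191.7709]
  r 9.2 [(np.float32(315.8), np.float32(198.9), np.float32(9.1))]
  r 11.8 [(np.float32(317.8), np.float32(194.9), np.float32(12.1))]
137 [151, 150, 148, 141, 122, 110, 110, 110, 117, 158, 215, 238, 242, 243, 244, 243, 240, 238, 237, 238, 233, 229, 239, 239, 228, 221, 234, 235, 238, 243, 243, 243, 240, 229, 216, 227, 223, 221, 220, 224, 230, 227, 196, 139, 114, 116, 117, 119, 129, 147, 148, 149, 148]
141 [151, 150, 144, 128, 116, 111, 114, 163, 225, 240, 243, 244, 242, 240, 241, 244, 246, 247, 247, 247, 247, 247, 2
[... 533 characters left out ...]
 246, 246, 246, 246, 246, 246, 246, 245, 245, 244, 242, 239, 232, 216, 213, 233, 231, 219, 209, 215, 216, 209, 203, 169, 118, 123, 125, 127, 138, 149, 148, 149]
153 [148, 146, 147, 144, 135, 120, 119, 147, 206, 234, 236, 232, 234, 240, 242, 244, 245, 245, 245, 245, 245, 245, 245, 245, 245, 244, 244, 244, 243, 242, 239, 234, 218, 176, 167, 192, 217, 190, 183, 214, 221, 221, 191, 127, 118, 124, 124, 129, 140, 147, 149, 146, 144]
157 [146, 147, 146, 145, 143, 140, 123, 116, 123, 141, 186, 225, 231, 225, 219, 231, 238, 239, 240, 233, 228, 241, 242, 242, 241, 240, 239, 237, 233, 227, 213, 189, 202, 228, 221, 183, 137, 138, 174, 185, 139, 118, 125, 126, 128, 130, 133, 142, 146, 147, 147, 145, 142]
```

Call:
send_rows(plan=[[[0,0,0,0,0,0.05,0.38],[0,0,0,0.03,0,0.1,0.38],[0,0,0,0.03,0,0.1,0.38],[0,0,0,0,0,0.05,0.38],[0,0,0,0,0,0,0.38],[0,0,0,0,0,0,0.38],[0,0,0,0,0,0,0.38],[0,0,0,0,0,0,0.38]]])

```text
clock: 42.38
position: [0.4949, 0.0386, 0.1227]
ee_rot: [0.951, 0.309, 0.001, 0.0]
ft_force: [-0.2, 0.1, 0.2]
grip_width: 0.38
grasp_force: 0.0
```

```bash
python3 - <<'E'
from h import *
o,im=snap("w21");print(o["position"]);h=cv2.cvtColor(im,cv2.COLOR_BGR2HSV);G=h[...,2].astype(int)
for n,c,zk,rk,zb,rb,rp in(("200",(.5688,.0927),.060,.011,.040,.016,.022),("100",(.5321,.0658),.053,.009,.035,.0125,.0185),("50",(.5010,.0433),.047,.007,.032,.0095,.01525)):
    for t,z,r in(("knob",zk,rk),("body",zb,rb),("rim",.026,rp)):
        u,v=proj("wrist",(*c,z),o);q=r*379.8/np.linalg.norm(cam("wrist",o)[1][:3,3]-[*c,z])
        out,_=circ(im,u,v,q,win=1.5,tol=.1);print(n,t,"exp",np.round([u,v,q],1),[tuple(float(round(a,1)) for a in b) for b in out[:3]])
u,v=[int(a) for a in proj("wrist",(.5321,.0658,.053),o)]
for dv in(-12,-6,0,6,12): print(v+dv,u-34,[int(x) for x in G[v+dv,u-34:u+35]])
E
```

```text
[0.4949 0.0386 0.1227]
200 knob exp [315.6  88.5  19.4] []
200 body exp [315.6  92.   25.8] [(318.1000061035156, 87.4000015258789, 25.799999237060547), (311.3999938964844, 89.19999694824219, 24.799999237060547)]
200 rim exp [315.6  94.   33.5] [(311.3999938964844, 92.5999984741211, 32.400001525878906)]
100 knob exp [315.8 174.4  15.3] [(310.6000061035156, 175.60000610351562, 15.699999809265137)]
100 body exp [315.8 171.   19.7] [(311.3999938964844, 172.39999389648438, 19.600000381469727)]
100 rim exp [315.8 169.5  28.1] [(316.0, 165.10000610351562, 26.899999618530273)]
50 knob exp [315.6 235.5  11.3] [(315.79998779296875, 235.0, 11.100000381469727)]
50 body exp [315.6 229.4  14.4] [(314.8999938964844, 231.10000610351562, 14.800000190734863)]
50 rim exp [315.6 227.1  22.6] [(305.5, 229.89999389648438, 22.700000762939453), (320.8999938964844, 226.10000610351562, 21.399999618530273)]
162 281 [222, 223, 223, 222, 222, 221, 217, 195, 172, 165, 162, 158, 157, 197, 238, 244, 246, 246, 246, 246, 245, 236, 213, 208, 229, 242, 244, 245, 246, 246, 246, 245, 239, 216, 228, 241, 234, 214, 220, 24
[... 863 characters left out ...]
 [220, 221, 220, 219, 221, 219, 219, 218, 211, 191, 177, 171, 191, 226, 241, 243, 241, 242, 245, 246, 246, 247, 247, 247, 247, 247, 247, 247, 247, 247, 247, 247, 247, 247, 247, 247, 247, 247, 247, 246, 245, 245, 243, 238, 221, 194, 217, 231, 225, 225, 225, 225, 218, 175, 137, 158, 184, 188, 188, 187, 198, 212, 219, 220, 220, 217, 213, 211, 207]
186 281 [219, 219, 219, 220, 219, 219, 217, 218, 215, 214, 210, 204, 195, 185, 181, 185, 194, 218, 234, 237, 238, 242, 244, 245, 245, 246, 246, 246, 246, 246, 246, 246, 246, 246, 246, 245, 244, 243, 241, 237, 230, 227, 232, 225, 192, 164, 160, 158, 142, 149, 173, 191, 194, 195, 193, 193, 195, 208, 217, 217, 216, 217, 218, 220, 220, 215, 213, 210, 207]
```

At close range the 100's knob (310.6) and body (311.4) are concentric and their radii fit the seated height. It is upright, just off-centre within its clearance. I rise clear and hand in.

Call:
send_rows(plan=[[[0,0,0,0,0,-0.05,0.38],[0,0,0,0,0,-0.1,0.38],[0,0,0,0,0,-0.1,0.38],[0,0,0,0,0,-0.05,0.38],[0,0,0,0,0,0,0.38],[0,0,0,0,0,0,0.38],[0,0,0,0,0,0,0.38]]])

```text
clock: 43.02
position: [0.4938, 0.0386, 0.1809]
ee_rot: [0.951, 0.309, -0.0, -0.0]
ft_force: [-0.1, -0.3, -0.2]
grip_width: 0.379
grasp_force: 0.0
```

```bash
python3 -c "
from workcell import job
print(job.hand_in())"
```

```text
the job is handed in; nothing more can be done
None
```

All four weights stand upright and seated in their matching pockets, largest to smallest, and the job was handed in at about 43 s of the 120 s allowed; the hand-in returned no verdict.

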